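# Refit the belt pulley on the sieve-shaker drive

## Robot

A 6-joint arm with a two-finger parallel gripper is mounted at the origin on the work surface. World frame = base frame: x ahead of the robot, y to its left, z up, the work surface at z = 0. Lengths are in m, angles in rad, forces in N, time in s.
With the tool pointing down it reaches from about 0.3 to 0.85 m from the base axis. Payload 4.2 kg.
Tool frame: the origin (TCP) lies at the very end of the fingers, on their centre line; the grasp point (between the pads) lies 19 mm behind it; z points along the fingers, y is the direction in which the jaws open and shut (so a half turn about z gives the same grasp; the last joint's range is limited). The gripper opens to 91 mm and grips with 3 to 60 N. Pads are 32 mm wide; open, the fingers measure 118 mm over their backs; the gripper's body (76 mm by 178 mm) begins 60 mm behind the grasp point.
Start: joints at [1.256, 0.32, 1.565, -0, 1.257, -0.02], TCP at [0.167, 0.55, 0.214] pointing down, gripper open.
Joint ranges: [-3.11, 3.11], [-0.84, 2.01], [0.21, 2.61], [-1.34, 4.49], [0.05, 2.63], [-2.56, 2.56]. Speed limits (rad/s): [2.57, 2.57, 3.14, 3.14, 3.14, 3.14].

## Interface

Orientations are given as a rotation vector (axis times angle).
In Python, from workcell import robot gives the robot as it stands. The module is installed in compiled form; this text tells all that it offers.
- The arm moves only by the shell command python3 -m creep 'ROWS' [FORCE]. ROWS is JSON, a list of rows, each an object of numbers: "wx", "wy", "wz": the turn, a rotation vector about the tool's x, y, z in rad; "dx", "dy", "dz": the shift along the tool's x, y, z in m; "gripper": the closure in counts, from 0 (fully open) to 255 (shut). In form: [{"wx": .., "wy": .., "wz": .., "dx": .., "dy": .., "dz": .., "gripper": ..}, ...]. A call has 1 to 12 rows; each row shifts and turns the commanded pose from where the row before left it, along the tool's axes as they then stand; what a row does not reach is not made up. A row lasts 1/8 s, in which the tool goes at most 62.5 mm and 10.7 degrees, less where a joint would pass 70% of its speed; a pose out of reach is approached as far as the arm can. A call is refused whole if a number of a shift passes 0.0625 or a number of a turn 0.188, either way. A call with a gripper value outside its range is refused whole. The fingers move at their own pace and stop on an object; FORCE is the grip in N (left out, the last holds). Time passes only in rows, so rows that do not move let the fingers close. It gives the time, the measured TCP pose, the force and the opening at its end, in the units of the state.
- robot.get_state(): the state, without advancing time (a new reading comes with each control period).
- robot.snapshot(name): name is "scene" or "top" or "wrist"; returns the picture (384x512x3 uint8, red, green, blue); there is no depth.
- robot.calibration(name): a dict with "intrinsics" (3x3 intrinsics, pixels), "rvec" (rotation vector, rad) and "tvec" (3), from world to camera coordinates, as OpenCV has them; the wrist camera has in their place "mount" (4x4, takes a point from camera to tool coordinates, whose origin is the TCP and whose axes are the flange's). Camera axes: x right, y down, z forward; pixel columns grow to the right and rows downward; lengths in m; the calibration is good to about 2 mm. The wrist camera is an equidistant fisheye: a pixel r from the principal point sees the ray r / f radians off the axis. A picture is of the moment at which its call begins: read the wrist's pose just before it. calibration takes no time and is no camera call.
- robot.hand_in(): hands the job in, once; it reports no verdict.
The state is a dict: "time_s": time; "joints": joint angles; "qd": joint speeds; "joint_efforts": joint torques, N m; "ee_pos": TCP position; "tool_rot": TCP orientation; "ft_force": force on the tool from outside, world axes, zero at the start; "wrist_torque": the same for the moment, N m; "width": finger opening in m.
Only numpy, scipy, OpenCV 4.12 (cv2) and the standard library are available. Lean on these libraries where they do the work, as an engineer would, in place of code of your own. Each camera call takes 0.05 s, during which the arm holds its last target.

## Task

Put the belt pulley of the sieve shaker back on: take the loose steel key out of its wooden holder and drop it into the slot of the upright drive shaft until it is fully down, then slide the pulley over shaft and key until it sits flat and fully home on the collar, and let go. The keyway is in a stiff inner sleeve that stands at an unknown turn in the pulley, so rest it lightly on the key and turn it until it drops over; never force the parts (keep every push under 40 N) and leave the bones and the brush alone.

Things in the scene. Friction and masses are not known exactly. Their poses are not given: they have to be found in the camera images.
- drive: Drive unit, fixed to the bench: grey gearbox 130 x 130 x 50 mm. Origin at the centre of its underside, z up; its own +x side is the side of the shaft's slot; stands at any yaw within 0.4 rad. On the top, in the middle, a dark steel collar 60 mm in diameter from 50 to 78 mm height, with an upright steel shaft standing out of it; the shaft does not turn
- shaft_top (a point): Centre of the shaft's top face, 110 mm up. The shaft is 32 mm in diameter, its top rim chamfered 2.5 mm over the last 4 mm. A slot 11 mm wide, its floor 11 mm from the axis, runs down the drive's +x side of the shaft from the top to the collar (32 mm), open outwards, and goes on down inside the collar as a closed pocket. Axes as the drive's
- seat (a point): Point on the drive shaft's axis at the collar's top face (78 mm up), where the pulley's underside comes to rest; axes as the drive's
- pocket (a point): Centre of the floor of the pocket in which the slot ends: 11 x 11 mm (11 to 22 mm from the shaft axis along the drive's +x, centre 16.5 mm), 28 mm deep below the collar's top and 60 mm below the shaft's top. The key's foot comes to rest here. Axes as the drive's
- pulley: Loose aluminium belt pulley with a steel inner sleeve, 0.5 to 0.75 kg, lying flat: grooved rim 90 mm in diameter, 0 to 16 mm high, above it a round boss 64 mm in diameter up to 42 mm (grip it there). Origin at the centre of the underside, z up its axis; a small dark dot on the rim marks its own +x. An open bore of 33.6 mm, with one keyway, goes right through the sleeve
- sleeve_mid (a point): Centre of the pulley's inner sleeve, 21 mm up its axis (axes as the pulley's). The sleeve (54 mm wide, 42 high, flush at both ends) is a slip clutch: it turns in the pulley only against 0.35 Nm. Its keyway, 11.6 mm wide, reaching 23.5 mm out from the axis, stands 0.1 to 1.4 rad anticlockwise (seen from above) of the pulley's +x: not measured, but the notch shows from above
- key: Loose square steel key 10 x 10 x 50 mm, upright in the holder, top 28 mm above it; foot tapered over 3 mm; 40 g. Origin at the centre of its foot, z up, sides along x and y. Fully down in the pocket its top is 22 mm above the collar, 10 mm below the shaft's top: fingers cannot follow it there, so let it go with its foot some mm inside the pocket, where it falls the rest
- holder: Wooden block 60 x 60 x 30 mm fixed to the bench, with a square hole 11.5 mm wide and 22 mm deep in the middle of its top, sides along its x and y. Origin at the centre of its underside
- long_bone: Bystander: brown long bone about 140 mm long, lying on the bench; origin under its middle
- vertebra: Bystander: small brown vertebra about 60 x 50 mm; origin under its round body
- brush: Bystander: finds brush about 180 mm long, lying on the bench
Mind the look-alikes: they are no part of the job. There is more than one size of the drive; the one meant has the size given above.

How it is judged:
By the outcome, as a careful person would: the job done as asked, in the order asked, and still so for the second after the job is handed in, with the robot touching nothing.
It also fails if it takes over 72 s, if anything falls off the work surface, if the arm or the gripper's body presses on something with over 40 N, if the wrist force passes 120 N, or if a joint passes its speed limit or range.

## Working session

There is one attempt and no reset: what is moved stays moved. The work goes in short steps, Python scripts to look and compute and a shell command to move; the robot and the scene stay as the last step left them, time stands still between calls to the robot, and variables do not carry over. Pictures are saved under pics/ and viewed, and the job is handed in when it is done.

```bash
mkdir -p pics; python3 - <<'E'
from workcell import robot
import cv2
s=robot.get_state(); print(s)
for n in("scene","top","wrist"):
    c=robot.calibration(n); print(n,c)
    im=robot.snapshot(n); cv2.imwrite(f"pics/{n}0.png",im[:,:,::-1])
E
```

```text
{'time_s': 0.0, 'joints': array([ 1.25600357e+00,  3.20273640e-01,  1.56567251e+00, -1.81970918e-05,
        1.25733860e+00, -2.00191881e-02]), 'qd': array([-0.000548  ,  0.00023131, -0.00014457, -0.00136207, -0.00078666,
        0.00215728]), 'joint_efforts': array([-3.07809569e-04, -4.12453687e+01, -2.31975818e+01,  7.26217870e-02,
        4.58002870e-02, -1.15911121e-04]), 'ee_pos': array([0.1669154 , 0.54973123, 0.21313327]), 'tool_rot': array([-4.61306879e-01, -3.10727038e+00,  2.62509336e-03]), 'ft_force': array([-0.14044278, -0.37917806,  0.05900294]), 'wrist_torque': array([-0.02465114, -0.03385912, -0.02917869]), 'width': 0.0912839050645151}
scene {'intrinsics': array([[374.79136125,   0.        , 254.17961571],
       [  0.        , 374.79136125, 190.45343594],
       [  0.        ,   0.        ,   1.        ]]), 'rvec': array([ 1.11490714,  2.43668612, -0.95378571]), 'tvec': array([ 0.39304642, -0.29099002,  1.31935313])}
top {'intrinsics': array([[390.27759827,   0.        , 257.6513428 ],
       [  0.        , 390.27759827, 203.46330987],
       [  0.        ,   0.        ,   1.        ]]), 'rvec': array([ 2.13628073, -2.10921645,  0.18343714]), 'tvec': array([-0.00737215,  0.60662753,  0.80052835])}
wrist {'intrinsics': array([[297.31863964,   0.        , 259.34509806],
       [  0.        , 297.31863964, 197.11971124],
       [  0.        ,   0.        ,   1.        ]]), 'mount': array([[ 9.23684085e-05, -9.60309648e-01, -2.78936141e-01,
         7.92266610e-02],
       [ 9.99999978e-01,  3.64735968e-05,  2.05575582e-04,
         1.13642423e-03],
       [-1.87242411e-04, -2.78936154e-01,  9.60309631e-01,
        -1.69951198e-01],
       [ 0.00000000e+00,  0.00000000e+00,  0.00000000e+00,
         1.00000000e+00]])}
```

View pics/scene0.png

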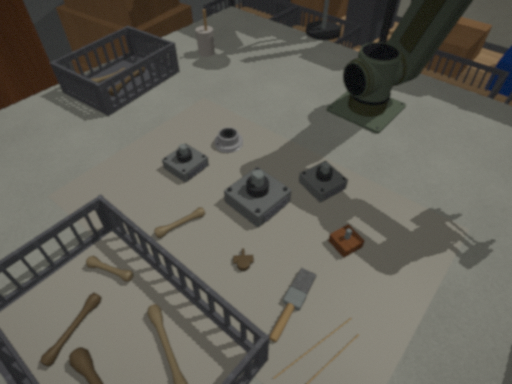

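View pics/top0.png

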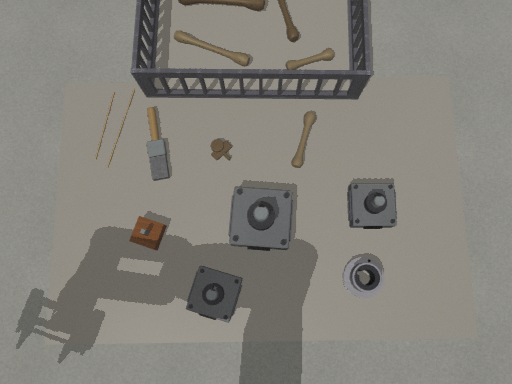

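View pics/wrist0.png

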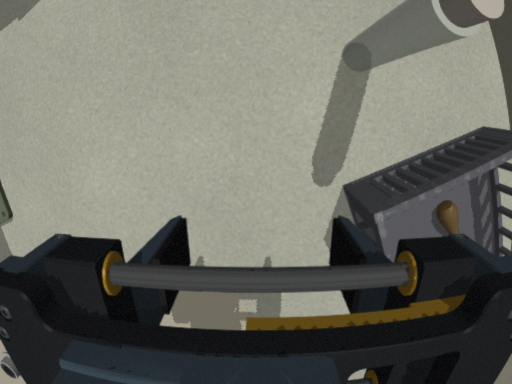

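The top view shows three drive look-alikes at (262,217), (372,205) and (215,293), one pulley at (366,278), and the holder with the key at (148,232). I'll measure their sizes next.

```bash
cat > h.py <<'E'
import numpy as np, cv2
from scipy.spatial.transform import Rotation as R
from workcell import robot
def ray(n,u,v,st=None):
    c=robot.calibration(n);K=c["intrinsics"]
    x=(u-K[0,2])/K[0,0];y=(v-K[1,2])/K[1,1]
    if n=="wrist":
        r=np.hypot(x,y); d=np.array([x/r*np.sin(r),y/r*np.sin(r),np.cos(r)]) if r>1e-9 else np.array([0,0,1.])
        Rt=R.from_rotvec(st["tool_rot"]).as_matrix();M=c["mount"]
        return st["ee_pos"]+Rt@M[:3,3], Rt@M[:3,:3]@d
    Rm=R.from_rotvec(c["rvec"]).as_matrix()
    return -Rm.T@c["tvec"], Rm.T@np.array([x,y,1])
def plane(n,u,v,z,st=None):
    o,d=ray(n,u,v,st); return o+d*(z-o[2])/d[2]
def proj(n,p,st=None):
    c=robot.calibration(n);K=c["intrinsics"];p=np.asarray(p,float)
    if n=="wrist":
        Rt=R.from_rotvec(st["tool_rot"]).as_matrix();M=c["mount"]
        q=M[:3,:3].T@(Rt.T@(p-st["ee_pos"])-M[:3,3])
        r=np.arctan2(np.hypot(q[0],q[1]),q[2]);h=np.hypot(q[0],q[1])+1e-12
        return K[0,2]+K[0,0]*r*q[0]/h, K[1,2]+K[1,1]*r*q[1]/h
    q=R.from_rotvec(c["rvec"]).as_matrix()@p+c["tvec"]
    return K[0,0]*q[0]/q[2]+K[0,2],K[1,1]*q[1]/q[2]+K[1,2]
def big(f,box,s,out,grid=None):
    im=cv2.imread(f);x0,y0,x1,y1=box
    im=cv2.resize(im[y0:y1,x0:x1],None,fx=s,fy=s,interpolation=cv2.INTER_CUBIC);cv2.imwrite(out,im)
E
python3 - <<'E'
from h import *
np.set_printoptions(precision=4,suppress=True)
for n in("top","scene"): print(n,ray(n,256,192)[0])
for nm,u,v,z in [("A",262,217,.05),("B",372,205,.05),("C",215,293,.05),("pul",366,278,.03),("hold",148,232,.03)]: print(nm,plane("top",u,v,z))
o,_=ray("top",0,0)
import itertools
a=cv2.imread("pics/top0.png");
t1=cv2.resize(a[165:330,120:315],None,fx=4,fy=3.6,interpolation=cv2.INTER_CUBIC);cv2.imwrite("pics/t1.png",a[170:325,120:312].repeat(1,0) if 0 else cv2.resize(a[170:318,120:312],None,fx=4,fy=4,interpolation=cv2.INTER_CUBIC))
cv2.imwrite("pics/t2.png",cv2.resize(a[170:310,330:420],None,fx=4,fy=4,interpolation=cv2.INTER_CUBIC))
E
```

```text
top [ 0.4528 -0.0079  0.8966]
scene [1.0905 0.4327 0.7768]
A [ 0.5776 -0.0095  0.05  ]
B [ 0.6072 -0.2511  0.05  ]
C [0.4137 0.0882 0.05  ]
pul [ 0.4492 -0.2374  0.03  ]
hold [0.5435 0.2445 0.03  ]
```

View pics/t1.png

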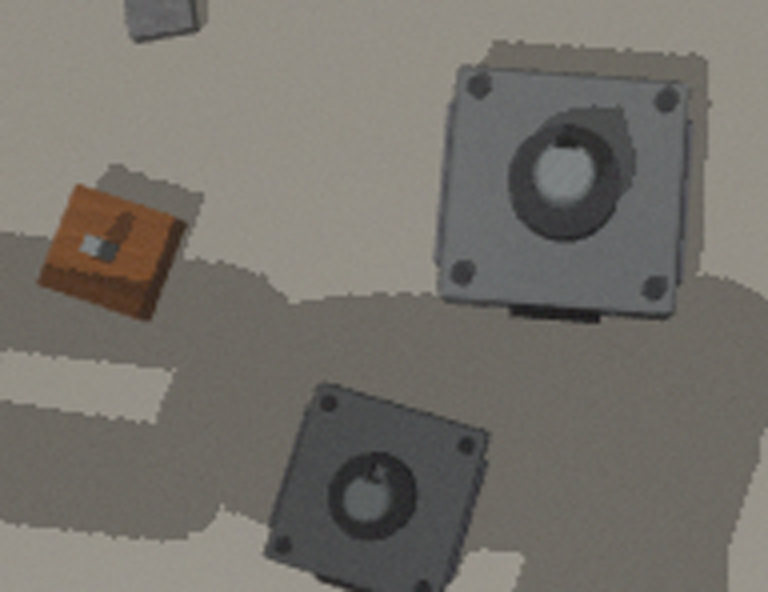

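View pics/t2.png

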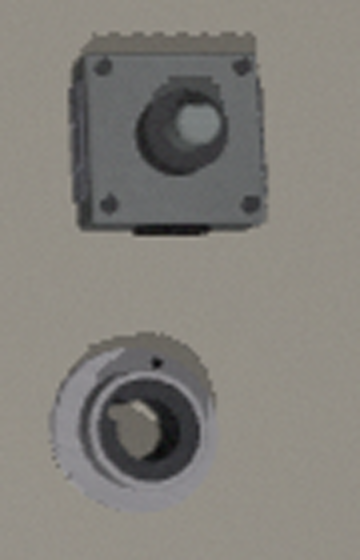

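The big drive at (262,217) has a side of about 57 px, which is about 130 mm. The others are about 42 px (about 92 mm), so the big one is the one meant. In the pulley crop, the dot is at (157,362) and the notch is at the upper left of the bore. I'll work out the poses next.

```bash
python3 - <<'E'
from h import *
np.set_printoptions(precision=4,suppress=True)
s=robot.get_state();T=R.from_rotvec(s["tool_rot"]).as_matrix();print("tool axes cols",T)
for d in (0,.019,-.05,.05,.1): print(d,proj("wrist",s["ee_pos"]+T[:,2]*d,s))
f=lambda x,y:(x/4+120,y/4+170)
c=[plane("top",*f(x,y),.05) for x,y in[(460,66),(688,85),(671,316),(437,298)]]
c=np.array(c);print(c,c.mean(0)); e=[c[(i+1)%4]-c[i] for i in range(4)];print([np.linalg.norm(a) for a in e],[np.arctan2(a[1],a[0]) for a in e])
print("shaft",plane("top",*f(565,174),.11),"slot",plane("top",*f(567,135),.11))
h=np.array([plane("top",*f(x,y),.03) for x,y in[(77,185),(184,219),(150,305),(40,282)]]);print("holder",h,h.mean(0))
print("keytop",plane("top",*f(92,243),.058))
g=lambda x,y:(x/4+330,y/4+170)
print("pulley boss",plane("top",*g(149,427),.042),"dot",plane("top",*g(157,362),.016))
E
```

```text
tool axes cols [[-0.9569  0.2905 -0.0004]
 [ 0.2905  0.9569 -0.0013]
 [ 0.     -0.0013 -1.    ]]
0 (np.float64(257.4740605087198), np.float64(242.76829669346355))
0.019 (np.float64(257.6305767062586), np.float64(231.11611541609395))
-0.05 (np.float64(256.8966883393814), np.float64(286.61955892841))
0.05 (np.float64(257.83738212393064), np.float64(215.86483739836322))
0.1 (np.float64(258.0831504523121), np.float64(197.94721375971343))
[[ 0.6453  0.0513  0.05  ]
 [ 0.636  -0.0753  0.05  ]
 [ 0.5085 -0.0659  0.05  ]
 [ 0.5165  0.0607  0.05  ]] [ 0.5766 -0.0073  0.05  ]
[np.float64(0.12698609951969853), np.float64(0.12788889535456913), np.float64(0.1268104679970777), np.float64(0.12912291421887642)] [np.float64(-1.6441235958308065), np.float64(3.067461627549637), np.float64(1.507200553900527), np.float64(-0.07271665317559613)]
shaft [ 0.5759 -0.0078  0.11  ] slot [ 0.5961 -0.0086  0.11  ]
holder [[0.5788 0.2665 0.03  ]
 [0.5603 0.2051 0.03  ]
 [0.5121 0.2213 0.03  ]
 [0.5241 0.2834 0.03  ]] [0.5438 0.2441 0.03  ]
keytop [0.5432 0.2473 0.058 ]
pulley boss [ 0.4519 -0.237   0.042 ] dot [ 0.4876 -0.2498  0.016 ]
```

```bash
python3 -m creep '[{"dx":-0.041,"dy":-0.0166},{"dx":-0.041,"dy":-0.0166},{"dx":-0.041,"dy":-0.0166},{"dx":-0.041,"dy":-0.0166},{"dx":-0.041,"dy":-0.0166},{"dx":-0.041,"dy":-0.0166},{"dx":-0.041,"dy":-0.0166},{"dx":-0.041,"dy":-0.0166},{"dx":-0.041,"dy":-0.0166},{"dx":-0.041,"dy":-0.0166},{"dx":-0.039,"dy":-0.0165},{}]'
cat > snap.py <<'E'
import sys
from h import *
np.set_printoptions(precision=4,suppress=True)
n=sys.argv[1];o=sys.argv[2];s=robot.get_state();im=robot.snapshot(n)
import pickle;pickle.dump(s,open(f"pics/{o}.pkl","wb"));cv2.imwrite(f"pics/{o}.png",im[:,:,::-1])
print(s["time_s"],s["ee_pos"],s["tool_rot"],s["ft_force"],s["wrist_torque"],s["width"])
if len(sys.argv)>3:
    b=list(map(int,sys.argv[3].split(",")));big(f"pics/{o}.png",b[:4],b[4],f"pics/{o}c.png")
E
python3 snap.py wrist w1
```

```text
0.15 [0.167  0.5499 0.2133] [-0.4613 -3.1073  0.002 ] [ 0.8156  0.9321 -0.0232] [0.0225 0.0119 0.0229] 0.09090034498078439validation failed for argument at $[0]...
```

View pics/w1.png

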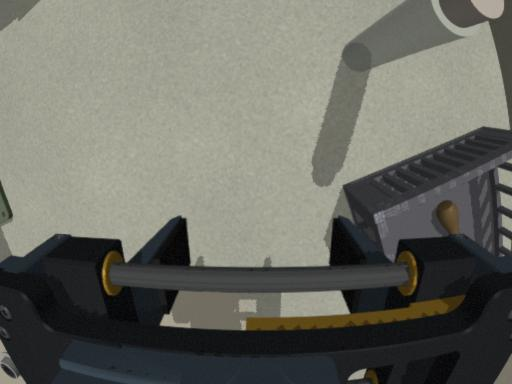

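The call was refused, probably because each row needs every field. The arm has not moved.

```bash
python3 -m creep '[{"wx":0,"wy":0,"wz":0,"dx":-0.041,"dy":-0.0166,"dz":0,"gripper":0},{"wx":0,"wy":0,"wz":0,"dx":-0.041,"dy":-0.0166,"dz":0,"gripper":0},{"wx":0,"wy":0,"wz":0,"dx":-0.041,"dy":-0.0166,"dz":0,"gripper":0},{"wx":0,"wy":0,"wz":0,"dx":-0.041,"dy":-0.0166,"dz":0,"gripper":0},{"wx":0,"wy":0,"wz":0,"dx":-0.041,"dy":-0.0166,"dz":0,"gripper":0},{"wx":0,"wy":0,"wz":0,"dx":-0.041,"dy":-0.0166,"dz":0,"gripper":0},{"wx":0,"wy":0,"wz":0,"dx":-0.041,"dy":-0.0166,"dz":0,"gripper":0},{"wx":0,"wy":0,"wz":0,"dx":-0.041,"dy":-0.0166,"dz":0,"gripper":0},{"wx":0,"wy":0,"wz":0,"dx":-0.041,"dy":-0.0166,"dz":0,"gripper":0},{"wx":0,"wy":0,"wz":0,"dx":-0.041,"dy":-0.0166,"dz":0,"gripper":0},{"wx":0,"wy":0,"wz":0,"dx":-0.039,"dy":-0.0165,"dz":0,"gripper":0},{"wx":0,"wy":0,"wz":0,"dx":0,"dy":0,"dz":0,"gripper":0}]' && python3 snap.py wrist w1
```

```text
time_s: 1.7
ee_pos: [0.5454, 0.2432, 0.2133]
tool_rot: [-0.467, -3.107, 0.001]
ft_force: [-0.5, 0.5, -0.3]
width: 0.091
1.7 [0.5454 0.2432 0.2133] [-0.467  -3.1066  0.001 ] [-0.5121  0.4583 -0.29  ] [ 0.0809  0.0256 -0.0122] 0.09099006063506888
```

View pics/w1.png

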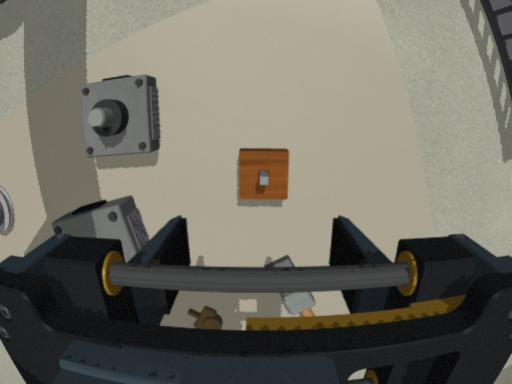

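The wrist view shows the holder at (264,174) with the key at (264,178). The small drive is at (120,115). I'll take a close crop.

```bash
python3 - <<'E'
from h import *
big("pics/w1.png",(230,140,300,210),8,"pics/w1c.png")
E
```

```text
(no output)
```

View pics/w1c.png

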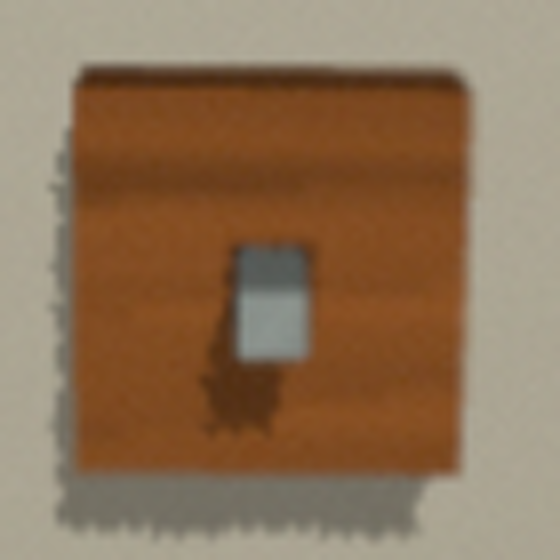

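```bash
python3 - <<'E'
from h import *
import pickle
np.set_printoptions(precision=4,suppress=True)
s=pickle.load(open("pics/w1.pkl","rb"));T=R.from_rotvec(s["tool_rot"]).as_matrix()
k=plane("wrist",264.1,180.5,.058,s);print(k,"tool delta",T.T@(k-s["ee_pos"]))
h=np.array([plane("wrist",230+x/8,140+y/8,.03,s) for x,y in[(77,88),(467,92),(461,472),(77,472)]]);print(h.mean(0),T.T@(h.mean(0)-s["ee_pos"]))
for i in range(4):print((T.T@(h[i]-h[i-1])))
E
```

```text
[0.5433 0.2506 0.058 ] tool delta [0.0042 0.0065 0.1553]
[0.5436 0.2506 0.03  ] [0.004  0.0067 0.1833]
[ 0.0598  0.0009 -0.    ]
[-0.0005  0.0583 -0.    ]
[-0.0593  0.0004  0.    ]
[-0.     -0.0596  0.    ]
```

```bash
python3 -m creep '[{"wx":0,"wy":0,"wz":0,"dx":0.004,"dy":0.0065,"dz":0.04,"gripper":0},{"wx":0,"wy":0,"wz":0,"dx":0,"dy":0,"dz":0.04,"gripper":0},{"wx":0,"wy":0,"wz":0,"dx":0,"dy":0,"dz":0.02,"gripper":0},{"wx":0,"wy":0,"wz":0,"dx":0,"dy":0,"dz":0,"gripper":0}]' && python3 snap.py wrist w2 200,160,320,280,5
```

```text
time_s: 2.25
ee_pos: [0.5396, 0.2529, 0.1124]
tool_rot: [-0.459, -3.104, 0.003]
ft_force: [-0.4, -0.4, 0.2]
width: 0.0917
2.25 [0.5396 0.2529 0.1124] [-0.4588 -3.104   0.003 ] [-0.4457 -0.3805  0.1858] [-0.0265  0.0064  0.0052] 0.09166388725392541
```

View pics/w2c.png

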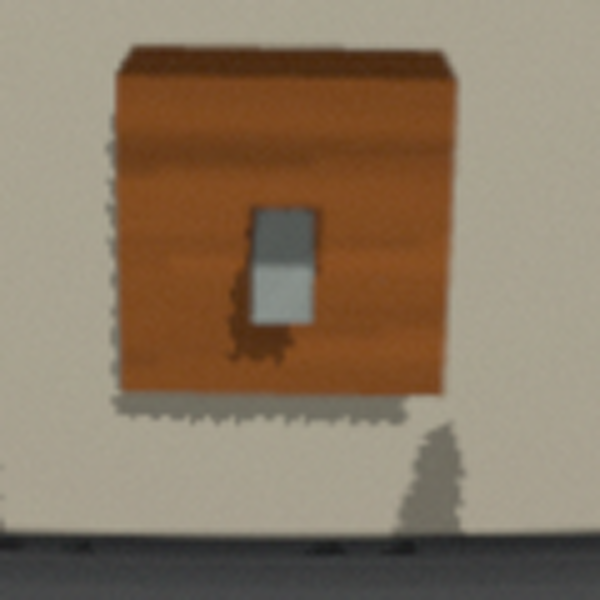

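```bash
cat > loc.py <<'E'
import sys,pickle
from h import *
np.set_printoptions(precision=4,suppress=True)
# loc.py pic z x0 y0 scale  u v [u v..] ; crop coords
s=pickle.load(open(f"pics/{sys.argv[1]}.pkl","rb"));T=R.from_rotvec(s["tool_rot"]).as_matrix()
z,x0,y0,k=map(float,sys.argv[2:6]);a=list(map(float,sys.argv[6:]))
for u,v in zip(a[::2],a[1::2]):
    p=plane("wrist",x0+u/k,y0+v/k,z,s);print(p,"tool",T.T@(p-s["ee_pos"]))
E
python3 loc.py w2 .058 200 160 5 283 294; python3 -c "
from h import *
s=robot.get_state();print(s['ee_pos'],s['tool_rot'])"
```

```text
[0.543  0.2507 0.058 ] tool [-0.0041 -0.001   0.0544]
[0.54085066 0.25322889 0.11387782] [-4.59532938e-01 -3.10671278e+00  4.03347263e-04]
```

```bash
python3 -m creep '[{"wx":0,"wy":0,"wz":0,"dx":-0.003,"dy":-0.0018,"dz":0.03,"gripper":0},{"wx":0,"wy":0,"wz":0,"dx":0,"dy":0,"dz":0.026,"gripper":100},{"wx":0,"wy":0,"wz":0,"dx":0,"dy":0,"dz":0.01,"gripper":150},{"wx":0,"wy":0,"wz":0,"dx":0,"dy":0,"dz":0,"gripper":170},{"wx":0,"wy":0,"wz":0,"dx":0,"dy":0,"dz":0,"gripper":170},{"wx":0,"wy":0,"wz":0,"dx":0,"dy":0,"dz":0,"gripper":170}]' 5 && python3 snap.py wrist w3 200,180,320,300,5;python3 -c "
from h import *
s=robot.get_state();print(s['ee_pos'],s['tool_rot'])"
```

```text
time_s: 3.05
ee_pos: [0.5447, 0.2503, 0.0491]
tool_rot: [0.461, 3.106, 0.002]
ft_force: [0.4, -0.1, -0.1]
width: 0.0439
3.05 [0.5447 0.2503 0.0491] [0.4611 3.1057 0.002 ] [ 0.4179 -0.116  -0.0588] [ 0.0105 -0.0033  0.006 ] 0.043872340987447925
[0.54458143 0.25015269 0.04888359] [4.61108131e-01 3.10611543e+00 1.51375046e-03]
```

View pics/w3c.png

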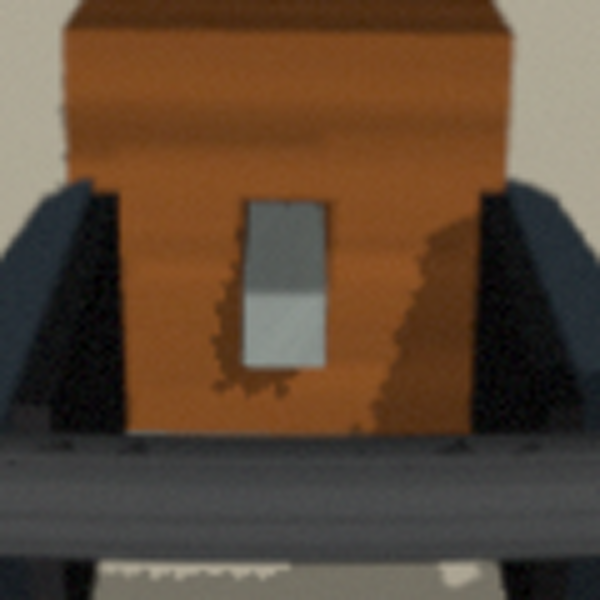

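```bash
python3 loc.py w3 .058 200 180 5 285 330
```

```text
[0.5427 0.2507 0.058 ] tool [ 0.002  -0.0002 -0.0089]
```

```bash
python3 -m creep '[{"wx":0,"wy":0,"wz":0,"dx":0.002,"dy":-0.0017,"dz":0.001,"gripper":170},{"wx":0,"wy":0,"wz":0,"dx":0,"dy":0,"dz":0,"gripper":210},{"wx":0,"wy":0,"wz":0,"dx":0,"dy":0,"dz":0,"gripper":255},{"wx":0,"wy":0,"wz":0,"dx":0,"dy":0,"dz":0,"gripper":255},{"wx":0,"wy":0,"wz":0,"dx":0,"dy":0,"dz":0,"gripper":255},{"wx":0,"wy":0,"wz":0,"dx":0,"dy":0,"dz":0,"gripper":255}]' 5 && python3 snap.py wrist w4 200,180,320,300,5;python3 -c "
from h import *
s=robot.get_state();print(s['ee_pos'],s['tool_rot'],s['ft_force'])"
```

```text
time_s: 3.85
ee_pos: [0.5417, 0.2489, 0.047]
tool_rot: [-0.461, -3.108, -0.0]
ft_force: [0.1, -0.6, 0.6]
width: 0.01
3.85 [0.5417 0.2489 0.047 ] [-0.4614 -3.1075 -0.0001] [ 0.1495 -0.5777  0.5762] [ 0.0465 -0.0073  0.0089] 0.010015159711894967
[0.54168686 0.24890113 0.04694563] [4.61340209e-01 3.10751610e+00 1.26110113e-04] [-0.51746725  0.4326912  -0.46907079]
```

View pics/w4c.png

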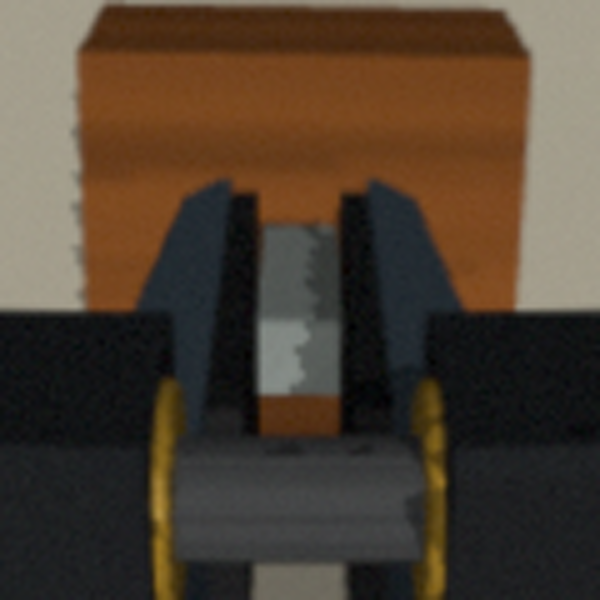

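```bash
python3 loc.py w4 .058 200 180 5 300 357; python3 -m creep '[{"wx":0,"wy":0,"wz":0,"dx":0,"dy":0,"dz":0,"gripper":255},{"wx":0,"wy":0,"wz":0,"dx":0,"dy":0,"dz":0,"gripper":255},{"wx":0,"wy":0,"wz":0,"dx":0,"dy":0,"dz":-0.02,"gripper":255},{"wx":0,"wy":0,"wz":0,"dx":0,"dy":0,"dz":-0.04,"gripper":255},{"wx":0,"wy":0,"wz":0,"dx":0,"dy":0,"dz":-0.06,"gripper":255},{"wx":0,"wy":0,"wz":0,"dx":0,"dy":0,"dz":-0.05,"gripper":255},{"wx":0,"wy":0,"wz":0,"dx":0,"dy":0,"dz":0,"gripper":255}]' 30 && python3 snap.py wrist w5
```

```text
[0.5427 0.2502 0.058 ] tool [-0.0005  0.0016 -0.011 ]
time_s: 4.78
ee_pos: [0.5439, 0.2498, 0.2218]
tool_rot: [0.46, 3.099, 0.008]
ft_force: [0.1, -0.0, -0.0]
width: 0.0095
4.775 [0.5439 0.2498 0.2218] [0.4602 3.0992 0.0083] [ 0.0505 -0.0188 -0.033 ] [ 0.0256 -0.0267 -0.0006] 0.009477976361629668
```

View pics/w5.png

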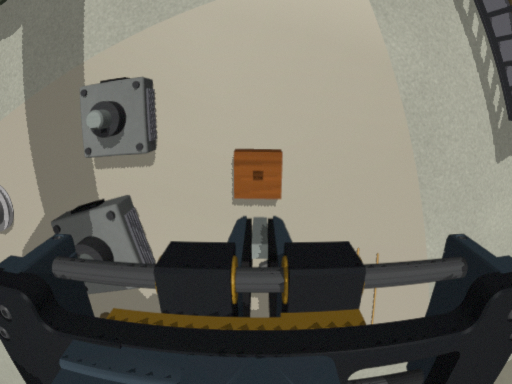

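```bash
python3 -m creep '[{"wx":0,"wy":0,"wz":0,"dx":-0.0203,"dy":-0.0388,"dz":0,"gripper":255},{"wx":0,"wy":0,"wz":0,"dx":-0.0203,"dy":-0.0388,"dz":0,"gripper":255},{"wx":0,"wy":0,"wz":0,"dx":-0.0203,"dy":-0.0388,"dz":0,"gripper":255},{"wx":0,"wy":0,"wz":0,"dx":-0.0203,"dy":-0.0388,"dz":0,"gripper":255},{"wx":0,"wy":0,"wz":0,"dx":-0.0203,"dy":-0.0388,"dz":0,"gripper":255},{"wx":0,"wy":0,"wz":0,"dx":-0.0203,"dy":-0.0388,"dz":0,"gripper":255},{"wx":0,"wy":0,"wz":-0.11,"dx":0,"dy":0,"dz":0,"gripper":255},{"wx":0,"wy":0,"wz":-0.11,"dx":0,"dy":0,"dz":0.01,"gripper":255},{"wx":0,"wy":0,"wz":0,"dx":0,"dy":0,"dz":0,"gripper":255},{"wx":0,"wy":0,"wz":0,"dx":0,"dy":0,"dz":0,"gripper":255}]' 30 && python3 snap.py wrist w6 180,130,340,270,5; python3 -c "
from h import *
s=robot.get_state();print(s['ee_pos'],s['tool_rot'],s['ft_force'])"
```

```text
time_s: 6.08
ee_pos: [0.5902, -0.0091, 0.206]
tool_rot: [-0.119, -3.137, -0.0]
ft_force: [0.6, 0.0, -0.8]
width: 0.0093
6.075 [ 0.5902 -0.0091  0.206 ] [-0.1195 -3.1374 -0.0001] [ 0.5777  0.0333 -0.8386] [0.0039 0.0399 0.0153] 0.009342054355810448
[ 0.59039096 -0.0091022   0.20645528] [-1.18898995e-01 -3.13835778e+00 -1.12531576e-04] [-0.72753418 -0.12211964 -0.60018761]
```

View pics/w6c.png

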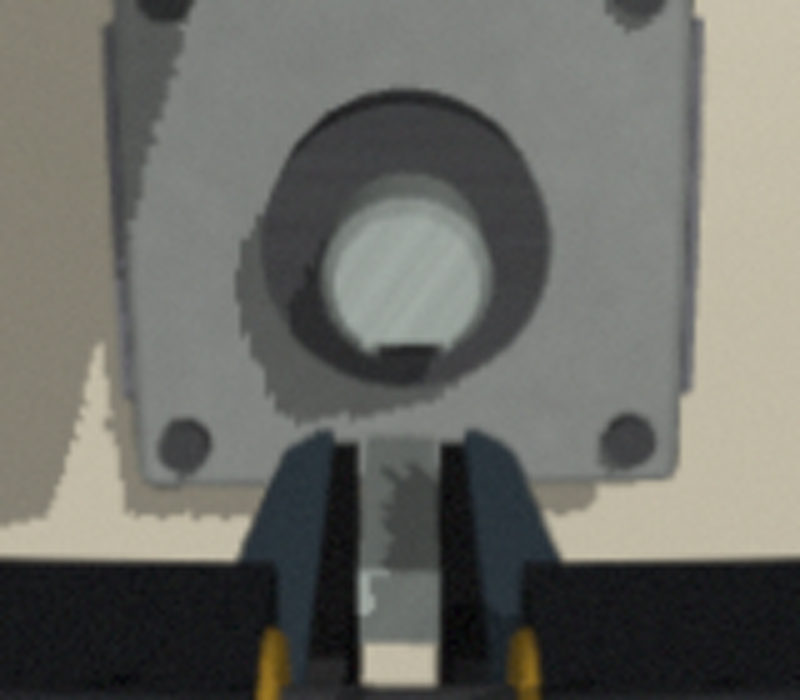

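```bash
echo bolts; python3 loc.py w6 .05 180 130 5 185 445 628 440 145 485 677 476; echo slot; python3 loc.py w6 .11 180 130 5 376 346 440 346 ; echo shaftcircle; python3 loc.py w6 .11 180 130 5 410 275 333 275 487 275; echo collar; python3 loc.py w6 .078 180 130 5 262 240 551 240; echo keyfoot; python3 loc.py w6 .167 180 130 5 360 435 438 435; echo keytop; python3 loc.py w6 .217 180 130 5 360 570 440 570
python3 - <<'E'
from h import *
big("pics/w6.png",(230,170,290,210),13,"pics/w6d.png")
im=cv2.imread("pics/w6.png");cv2.imwrite("pics/w6e.png",cv2.resize(im[90:240,180:340],None,fx=4.5,fy=4,interpolation=2) if 0 else cv2.convertScaleAbs(cv2.resize(im[90:240,180:340],None,fx=4,fy=4,interpolation=2),alpha=1.5))
E
```

```text
bolts
[ 0.6285 -0.0608  0.05  ] tool [-0.0425 -0.0486  0.1559]
[0.6352 0.0432 0.05  ] tool [-0.0413  0.0557  0.1559]
[ 0.638  -0.0717  0.05  ] tool [-0.0528 -0.0588  0.1559]
[0.6454 0.0549 0.05  ] tool [-0.0505  0.068   0.1559]
slot
[ 0.5901 -0.0118  0.11  ] tool [-0.0003 -0.0026  0.096 ]
[0.591  0.0001 0.11  ] tool [-0.0003  0.0093  0.096 ]
shaftcircle
[ 0.577  -0.0045  0.11  ] tool [0.0133 0.0037 0.096 ]
[ 0.5759 -0.0186  0.11  ] tool [ 0.0133 -0.0105  0.096 ]
[0.578  0.0097 0.11  ] tool [0.0133 0.0179 0.096 ]
collar
[ 0.575  -0.0346  0.078 ] tool [ 0.0129 -0.0265  0.128 ]
[0.5795 0.0247 0.078 ] tool [0.0129 0.033  0.128 ]
keyfoot
[ 0.587  -0.0132  0.167 ] tool [ 0.0028 -0.0043  0.039 ]
[ 0.5879 -0.0015  0.167 ] tool [0.0028 0.0074 0.039 ]
keytop
[ 0.5859 -0.0119  0.217 ] tool [ 0.004  -0.0031 -0.011 ]
[ 0.5866 -0.0025  0.217 ] tool [ 0.004   0.0063 -0.011 ]
```

View pics/w6d.png

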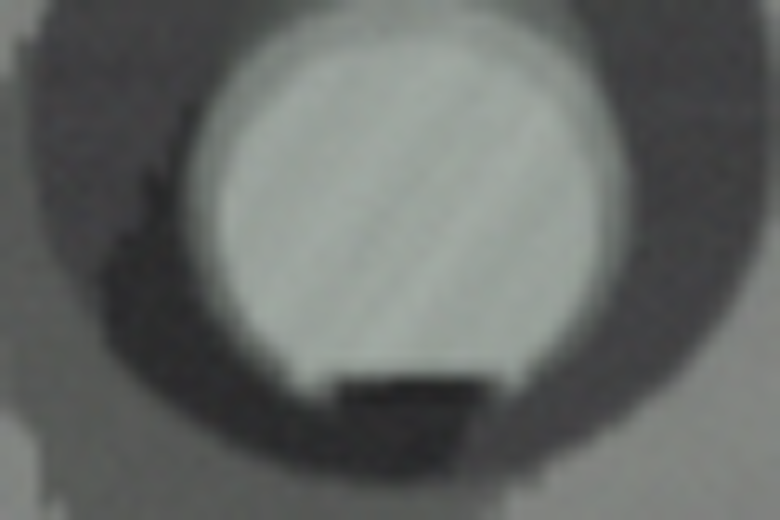

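View pics/w6e.png

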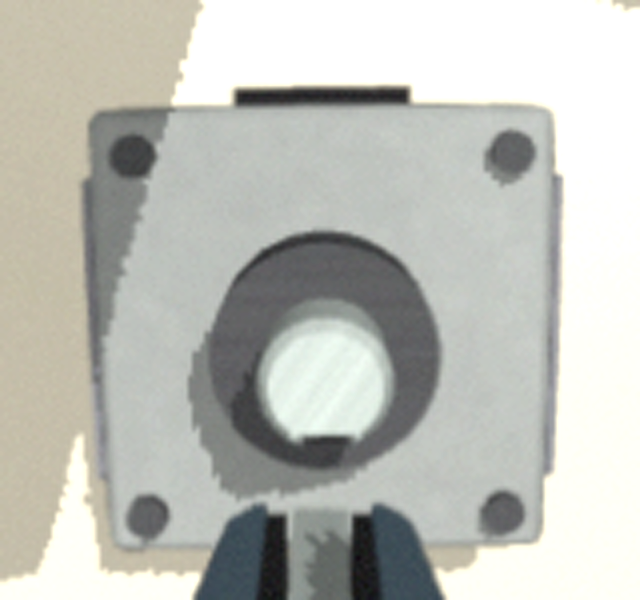

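```bash
python3 - <<'E'
from h import *
import pickle
np.set_printoptions(precision=4,suppress=True)
s=pickle.load(open("pics/w6.pkl","rb"));T=R.from_rotvec(s["tool_rot"]).as_matrix()
b=np.array([T.T@(plane("wrist",x/4+180,y/4+90,.05,s)-s["ee_pos"]) for x,y in[(132,156),(512,153),(148,515),(502,511)]])
print(b,b.mean(0))
for i,j in((0,1),(2,3),(0,2),(1,3)):
    d=b[j]-b[i];print(np.linalg.norm(d),np.arctan2(d[0],d[1]),np.arctan2(d[1],-d[0]))
im=cv2.imread("pics/w6.png");cv2.imwrite("pics/w6f.png",cv2.convertScaleAbs(cv2.resize(im[190:275,225:295],None,fx=8,fy=7,interpolation=2),alpha=1.6))
E
```

```text
[[ 0.0621 -0.0496  0.1561]
 [ 0.063   0.0546  0.1561]
 [-0.0422 -0.0486  0.1559]
 [-0.041   0.0555  0.1559]] [0.0105 0.003  0.156 ]
0.10426939108373216 0.008680739884192394 1.579477066679089
0.10411470922356109 0.011883031903928535 1.5826793586988253
0.10428013000121024 -1.5606924082719658 0.010103918522930848
0.10394661889258379 -1.5621810702687784 0.008615256526118258
```

View pics/w6f.png

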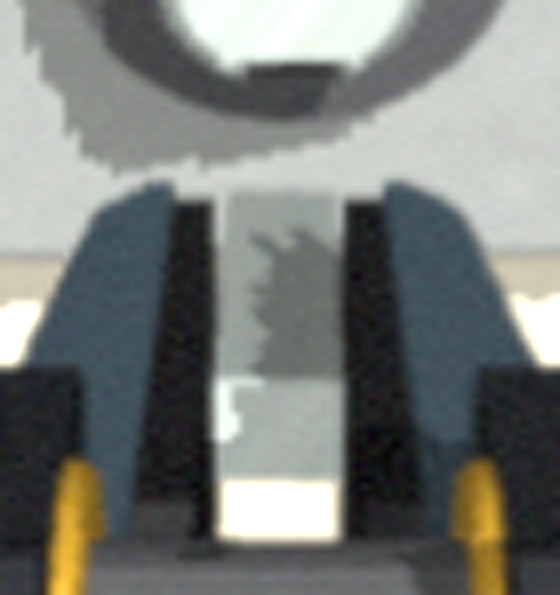

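```bash
python3 -m creep '[{"wx":0,"wy":0,"wz":-0.01,"dx":-0.006,"dy":0.0016,"dz":0.02,"gripper":255},{"wx":0,"wy":0,"wz":0,"dx":0,"dy":0,"dz":0.02,"gripper":255},{"wx":0,"wy":0,"wz":0,"dx":0,"dy":0,"dz":0.007,"gripper":255},{"wx":0,"wy":0,"wz":0,"dx":0,"dy":0,"dz":0,"gripper":255},{"wx":0,"wy":0,"wz":0,"dx":0,"dy":0,"dz":0,"gripper":255},{"wx":0,"wy":0,"wz":0,"dx":0,"dy":0,"dz":0,"gripper":255}]' 30 && python3 snap.py wrist w7 210,170,310,270,6; python3 -c "
from h import *
s=robot.get_state();print(s['ee_pos'],s['tool_rot'],s['ft_force'])"
```

```text
time_s: 6.88
ee_pos: [0.5971, -0.0081, 0.1608]
tool_rot: [0.102, 3.138, 0.0]
ft_force: [0.2, -0.3, -0.5]
width: 0.0095
6.875 [ 0.5971 -0.0081  0.1608] [0.1019 3.1384 0.0001] [ 0.1831 -0.2621 -0.4855] [ 0.0096  0.0273 -0.0387] 0.009514566103870277
[ 0.5970072  -0.00813045  0.16063686] [1.01776307e-01 3.13863729e+00 9.51861280e-05] [0.29841966 0.85787848 0.52183473]
```

View pics/w7c.png

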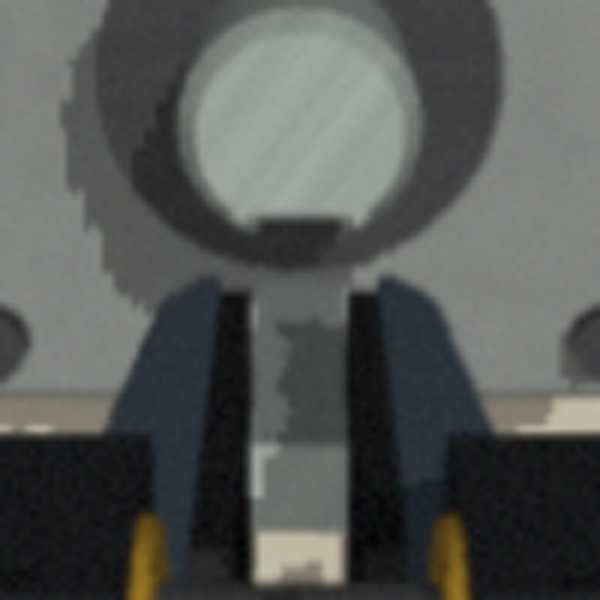

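```bash
python3 - <<'E'
from h import *
im=cv2.imread("pics/w7.png");cv2.imwrite("pics/w7d.png",cv2.convertScaleAbs(cv2.resize(im[168:223,232:288],None,fx=13,fy=10.5,interpolation=2),alpha=1.8))
E
python3 loc.py w7 .11 210 170 6 255 220 352 220 195 130 408 130; echo;python3 loc.py w7 .078 210 170 6 97 75 500 75;echo; python3 loc.py w7 .1607 210 170 6 253 295 349 295; python3 loc.py w7 .1717 210 170 6 252 440 347 440; echo foot;python3 loc.py w7 .1217 210 170 6 252 278 347 278
```

```text
[ 0.5899 -0.0118  0.11  ] tool [ 0.0071 -0.0041  0.0508]
[0.5907 0.0008 0.11  ] tool [0.0071 0.0085 0.0508]
[ 0.5772 -0.0186  0.11  ] tool [ 0.0192 -0.0117  0.0508]
[0.579  0.0087 0.11  ] tool [0.0192 0.0156 0.0508]

[ 0.5766 -0.0347  0.078 ] tool [ 0.0189 -0.0279  0.0827]
[0.5804 0.0241 0.078 ] tool [0.0189 0.031  0.0828]

[ 0.5814 -0.0103  0.1607] tool [ 0.0156 -0.0031  0.0001]
[ 0.582  -0.0005  0.1607] tool [0.0156 0.0066 0.0001]
[ 0.5925 -0.0109  0.1717] tool [ 0.0044 -0.0031 -0.0109]
[ 0.5931 -0.0016  0.1717] tool [ 0.0044  0.0062 -0.0109]
foot
[ 0.5936 -0.0122  0.1217] tool [ 0.0033 -0.0043  0.0391]
[ 0.5944 -0.0004  0.1217] tool [0.0033 0.0076 0.0391]
```

View pics/w7d.png

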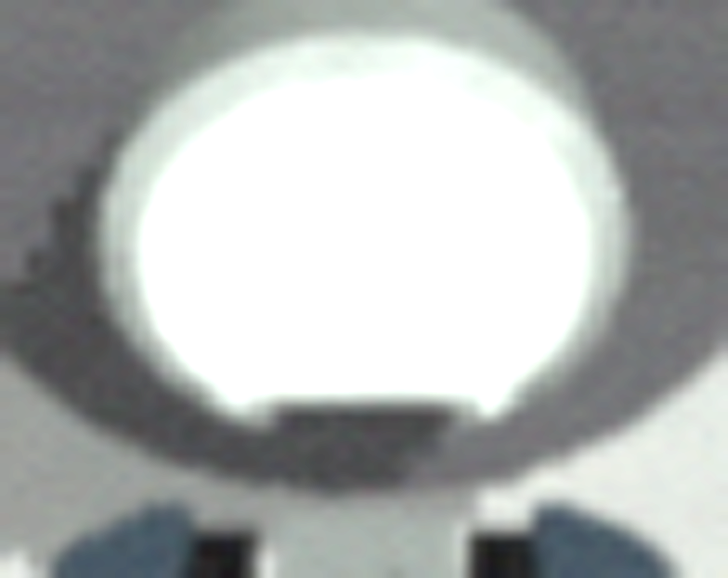

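```bash
python3 -m creep '[{"wx":0,"wy":0,"wz":0,"dx":0,"dy":0.0003,"dz":0.008,"gripper":255},{"wx":0,"wy":0,"wz":0,"dx":0,"dy":0,"dz":0.004,"gripper":255},{"wx":0,"wy":0,"wz":0,"dx":0,"dy":0,"dz":0.002,"gripper":255},{"wx":0,"wy":0,"wz":0,"dx":0,"dy":0,"dz":0,"gripper":255},{"wx":0,"wy":0,"wz":0,"dx":0,"dy":0,"dz":0,"gripper":255}]' 30 && python3 snap.py wrist w8 210,170,310,270,6; python3 -m creep '[{"wx":0,"wy":0,"wz":0,"dx":0,"dy":0,"dz":0.003,"gripper":255},{"wx":0,"wy":0,"wz":0,"dx":0,"dy":0,"dz":0,"gripper":255},{"wx":0,"wy":0,"wz":0,"dx":0,"dy":0,"dz":0,"gripper":255}]' 30
```

```text
time_s: 7.55
ee_pos: [0.5968, -0.0078, 0.1461]
tool_rot: [0.102, 3.14, 0.0]
ft_force: [0.3, -0.5, -0.4]
width: 0.0092
7.55 [ 0.5968 -0.0078  0.1461] [0.1017 3.1396 0.0002] [ 0.3497 -0.5215 -0.4153] [-0.0083  0.0262 -0.0442] 0.009198145366385425
time_s: 7.98
ee_pos: [0.5967, -0.0078, 0.1429]
tool_rot: [-0.102, -3.14, -0.0]
ft_force: [0.2, 0.5, -0.0]
width: 0.0093
```

View pics/w8c.png

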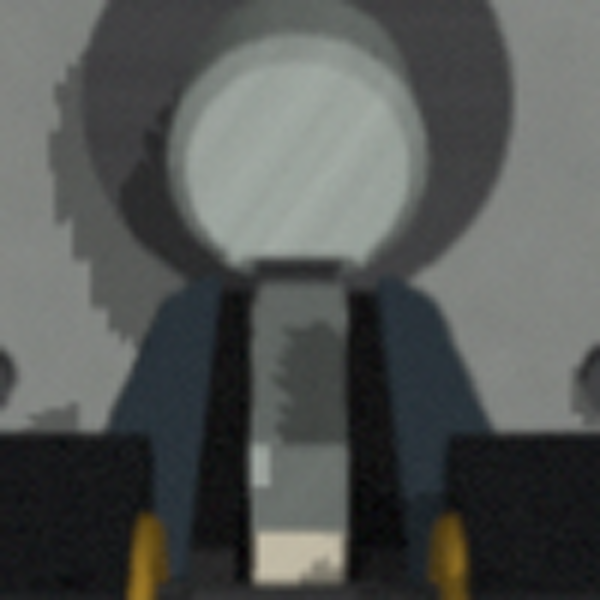

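```bash
python3 -m creep '[{"wx":0,"wy":0,"wz":0,"dx":0,"dy":0,"dz":0.005,"gripper":255},{"wx":0,"wy":0,"wz":0,"dx":0,"dy":0,"dz":0.005,"gripper":255},{"wx":0,"wy":0,"wz":0,"dx":0,"dy":0,"dz":0.003,"gripper":255},{"wx":0,"wy":0,"wz":0,"dx":0,"dy":0,"dz":0,"gripper":255},{"wx":0,"wy":0,"wz":0,"dx":0,"dy":0,"dz":0,"gripper":255}]' 30 && python3 snap.py wrist w9 210,170,310,270,6;  python3 -m creep '[{"wx":0,"wy":0,"wz":0,"dx":0.0005,"dy":0,"dz":0,"gripper":255},{"wx":0,"wy":0,"wz":0,"dx":0.0005,"dy":0,"dz":0,"gripper":255},{"wx":0,"wy":0,"wz":0,"dx":0,"dy":0,"dz":0,"gripper":255}]' 30
```

```text
time_s: 8.6
ee_pos: [0.5968, -0.0078, 0.13]
tool_rot: [0.102, 3.14, 0.0]
ft_force: [-0.1, 0.7, -1.0]
width: 0.0095
8.6 [ 0.5968 -0.0078  0.13  ] [0.1017 3.1397 0.0001] [-0.0737  0.6736 -0.9522] [ 0.0057  0.0349 -0.0304] 0.009472903544853944
time_s: 9.02
ee_pos: [0.5957, -0.0077, 0.13]
tool_rot: [0.102, 3.14, 0.0]
ft_force: [0.2, -0.3, -0.5]
width: 0.0089
```

View pics/w9c.png

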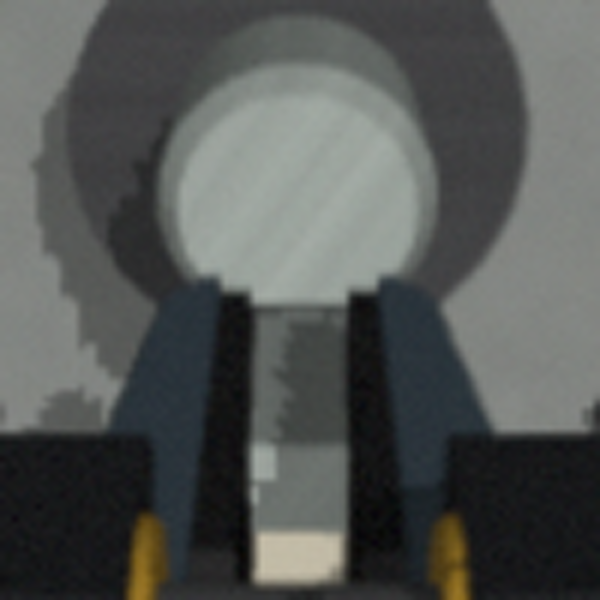

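```bash
for i in 1 2; do :; done; python3 -m creep '[{"wx":0,"wy":0,"wz":0,"dx":0.0005,"dy":0,"dz":0,"gripper":255},{"wx":0,"wy":0,"wz":0,"dx":0,"dy":0,"dz":0,"gripper":255}]' 30; python3 -m creep '[{"wx":0,"wy":0,"wz":0,"dx":0.0005,"dy":0,"dz":0,"gripper":255},{"wx":0,"wy":0,"wz":0,"dx":0,"dy":0,"dz":0,"gripper":255}]' 30;
```

```text
time_s: 9.28
ee_pos: [0.5952, -0.0077, 0.13]
tool_rot: [0.102, 3.14, 0.0]
ft_force: [0.2, -0.2, -0.7]
width: 0.0094
time_s: 9.52
ee_pos: [0.5947, -0.0077, 0.1299]
tool_rot: [-0.102, -3.14, -0.0]
ft_force: [0.4, 0.4, -0.8]
width: 0.009
```

```bash
python3 -m creep '[{"wx":0,"wy":0,"wz":0,"dx":0.0005,"dy":0,"dz":0,"gripper":255},{"wx":0,"wy":0,"wz":0,"dx":0,"dy":0,"dz":0,"gripper":255}]' 30; python3 -m creep '[{"wx":0,"wy":0,"wz":0,"dx":0.0005,"dy":0,"dz":0,"gripper":255},{"wx":0,"wy":0,"wz":0,"dx":0,"dy":0,"dz":0,"gripper":255}]' 30;
```

```text
time_s: 9.78
ee_pos: [0.5942, -0.0077, 0.1299]
tool_rot: [0.102, 3.14, 0.0]
ft_force: [0.6, 0.1, -0.8]
width: 0.0096
time_s: 10.02
ee_pos: [0.5937, -0.0076, 0.13]
tool_rot: [0.102, 3.14, 0.0]
ft_force: [-0.1, -0.2, 0.2]
width: 0.0095
```

```bash
python3 -m creep '[{"wx":0,"wy":0,"wz":0,"dx":0.0005,"dy":0,"dz":0,"gripper":255},{"wx":0,"wy":0,"wz":0,"dx":0,"dy":0,"dz":0,"gripper":255}]' 30; python3 -m creep '[{"wx":0,"wy":0,"wz":0,"dx":0.0005,"dy":0,"dz":0,"gripper":255},{"wx":0,"wy":0,"wz":0,"dx":0,"dy":0,"dz":0,"gripper":255}]' 30;python3 snap.py wrist w10 210,170,310,270,6
```

```text
time_s: 10.28
ee_pos: [0.5933, -0.0076, 0.13]
tool_rot: [0.102, 3.14, 0.0]
ft_force: [0.9, 0.3, -1.6]
width: 0.0096
time_s: 10.52
ee_pos: [0.5931, -0.0076, 0.13]
tool_rot: [0.102, 3.139, 0.0]
ft_force: [0.8, -0.2, -1.4]
width: 0.0091
10.525 [ 0.5931 -0.0076  0.13  ] [0.1017 3.139  0.0001] [ 0.815  -0.2019 -1.3869] [-0.0118 -0.2829  0.0321] 0.009060196380217794
```

View pics/w10c.png

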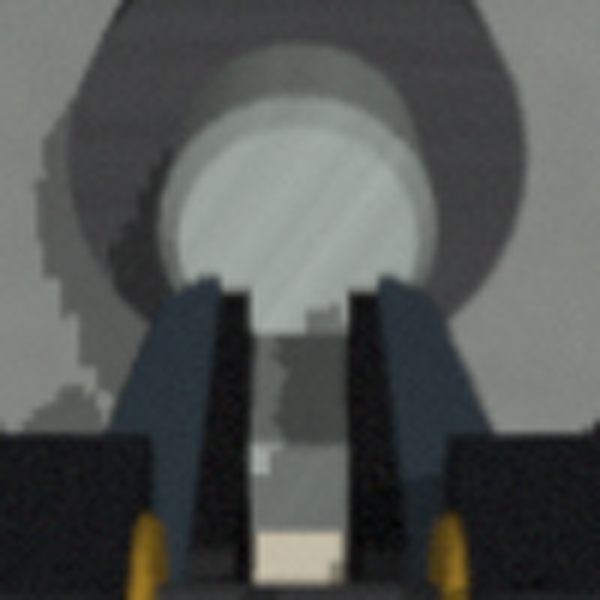

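```bash
python3 -m creep '[{"wx":0,"wy":0,"wz":0,"dx":-0.001,"dy":0,"dz":0,"gripper":255},{"wx":0,"wy":0,"wz":0,"dx":0,"dy":0,"dz":0.005,"gripper":255},{"wx":0,"wy":0,"wz":0,"dx":0,"dy":0,"dz":0.005,"gripper":255},{"wx":0,"wy":0,"wz":0,"dx":0,"dy":0,"dz":0,"gripper":255}]' 30; python3 -m creep '[{"wx":0,"wy":0,"wz":0,"dx":0,"dy":0,"dz":0.002,"gripper":255},{"wx":0,"wy":0,"wz":0,"dx":0,"dy":0,"dz":0,"gripper":255}]' 30; python3 -m creep '[{"wx":0,"wy":0,"wz":0,"dx":0,"dy":0,"dz":0.0015,"gripper":255},{"wx":0,"wy":0,"wz":0,"dx":0,"dy":0,"dz":0,"gripper":255}]' 30;python3 snap.py wrist w11
```

```text
time_s: 11.08
ee_pos: [0.5934, -0.0076, 0.1193]
tool_rot: [-0.102, -3.139, -0.0]
ft_force: [0.3, 0.5, -0.2]
width: 0.0094
time_s: 11.32
ee_pos: [0.5935, -0.0076, 0.1178]
tool_rot: [-0.102, -3.139, -0.0]
ft_force: [0.3, 0.3, -0.8]
width: 0.0094
time_s: 11.58
ee_pos: [0.5936, -0.0076, 0.1163]
tool_rot: [-0.102, -3.14, -0.0]
ft_force: [0.2, -0.7, 0.2]
width: 0.0096
11.575 [ 0.5936 -0.0076  0.1163] [-0.1018 -3.1396 -0.0001] [ 0.1974 -0.6729  0.1632] [ 0.0474  0.0396 -0.0133] 0.009595864664041791
```

```bash
python3 -m creep '[{"wx":0,"wy":0,"wz":0,"dx":0,"dy":0,"dz":0.0015,"gripper":255},{"wx":0,"wy":0,"wz":0,"dx":0,"dy":0,"dz":0,"gripper":255}]' 30; python3 -m creep '[{"wx":0,"wy":0,"wz":0,"dx":0,"dy":0,"dz":0.001,"gripper":255},{"wx":0,"wy":0,"wz":0,"dx":0,"dy":0,"dz":0,"gripper":255}]' 30;python3 snap.py wrist w12 210,170,310,270,6; python3 -c "
import pickle;s=pickle.load(open('pics/w12.pkl','rb'));print(s['wrist_torque'])"
```

```text
time_s: 11.88
ee_pos: [0.5936, -0.0076, 0.1148]
tool_rot: [-0.102, -3.14, -0.0]
ft_force: [-0.0, 0.4, 0.1]
width: 0.0094
time_s: 12.12
ee_pos: [0.5936, -0.0076, 0.1138]
tool_rot: [-0.102, -3.14, -0.0]
ft_force: [0.7, -0.1, 0.1]
width: 0.0097
12.125 [ 0.5936 -0.0076  0.1138] [-0.1018 -3.1397 -0.0001] [ 0.6839 -0.1055  0.0534] [0.0311 0.063  0.0275] 0.00968529042270972
[0.03110396 0.06295827 0.02750482]
```

View pics/w12c.png

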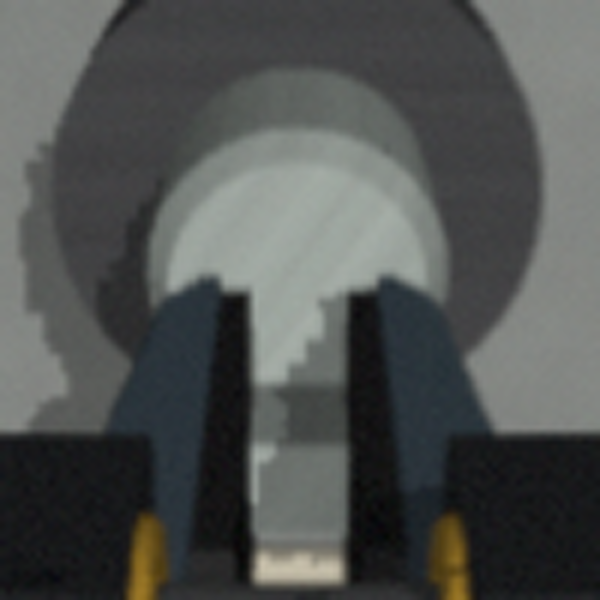

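```bash
python3 -m creep '[{"wx":0,"wy":0,"wz":0,"dx":0,"dy":0,"dz":0.0014,"gripper":255},{"wx":0,"wy":0,"wz":0,"dx":0,"dy":0,"dz":0,"gripper":255}]' 30; python3 -m creep '[{"wx":0,"wy":0,"wz":0,"dx":0,"dy":0,"dz":0,"gripper":200},{"wx":0,"wy":0,"wz":0,"dx":0,"dy":0,"dz":0,"gripper":200},{"wx":0,"wy":0,"wz":0,"dx":0,"dy":0,"dz":0,"gripper":200}]' 30;python3 snap.py wrist w13 210,170,310,270,6
```

```text
time_s: 12.42
ee_pos: [0.5936, -0.0076, 0.1124]
tool_rot: [-0.102, -3.14, -0.0]
ft_force: [0.1, 0.2, -0.2]
width: 0.0094
time_s: 12.8
ee_pos: [0.5938, -0.0076, 0.1126]
tool_rot: [0.102, 3.14, 0.0]
ft_force: [0.4, 0.1, 0.1]
width: 0.0196
12.8 [ 0.5938 -0.0076  0.1126] [0.1018 3.1397 0.0002] [0.382  0.0864 0.1157] [ 0.02    0.0674 -0.02  ] 0.01959452013864921
```

View pics/w13c.png

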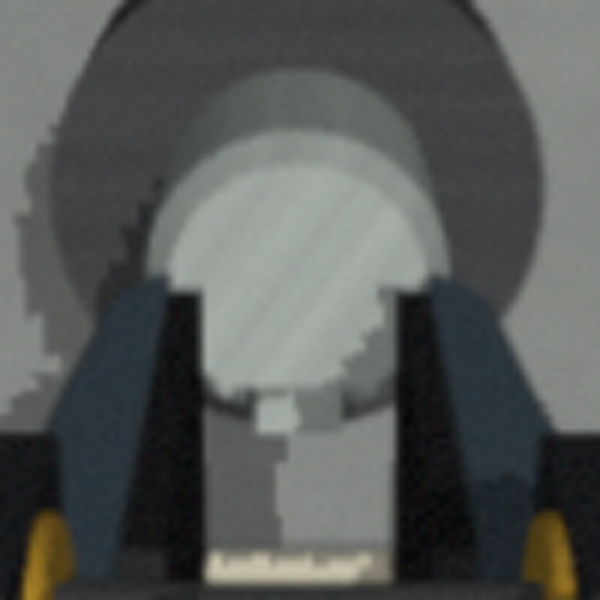

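```bash
for z in .100 .110; do python3 loc.py w13 $z 210 170 6 252 413 345 413 300 395 300 433; echo; done
python3 -m creep '[{"wx":0,"wy":0,"wz":0,"dx":0,"dy":0,"dz":-0.03,"gripper":200},{"wx":0,"wy":0,"wz":0,"dx":0,"dy":0,"dz":-0.04,"gripper":100},{"wx":0,"wy":0,"wz":0,"dx":0,"dy":0,"dz":-0.03,"gripper":0},{"wx":0,"wy":0,"wz":0,"dx":-0.016,"dy":0,"dz":0,"gripper":0},{"wx":0,"wy":0,"wz":0,"dx":0,"dy":0,"dz":0,"gripper":0},{"wx":0,"wy":0,"wz":0,"dx":0,"dy":0,"dz":0,"gripper":0}]' 30;python3 snap.py wrist w14 200,130,310,240,7
```

```text
[ 0.5968 -0.0115  0.1   ] tool [-0.0032 -0.0037  0.0126]
[ 0.5975 -0.0011  0.1   ] tool [-0.0032  0.0067  0.0126]
[ 0.5949 -0.006   0.1   ] tool [-0.001   0.0017  0.0126]
[ 0.5996 -0.0063  0.1   ] tool [-0.0057  0.0017  0.0126]

[ 0.5923 -0.011   0.11  ] tool [ 0.0013 -0.0034  0.0026]
[ 0.5929 -0.0011  0.11  ] tool [0.0013 0.0064 0.0026]
[ 0.5905 -0.0058  0.11  ] tool [0.0033 0.0017 0.0026]
[ 0.595 -0.006  0.11 ] tool [-0.0011  0.0017  0.0026]

time_s: 13.6
ee_pos: [0.6088, -0.0086, 0.2118]
tool_rot: [-0.102, -3.138, -0.0]
ft_force: [0.7, -0.2, 0.2]
width: 0.0666
13.6 [ 0.6088 -0.0086  0.2118] [-0.1017 -3.138  -0.0002] [ 0.7462 -0.1711  0.2009] [-0.0149 -0.0061  0.0095] 0.06660507769716195
```

View pics/w14c.png

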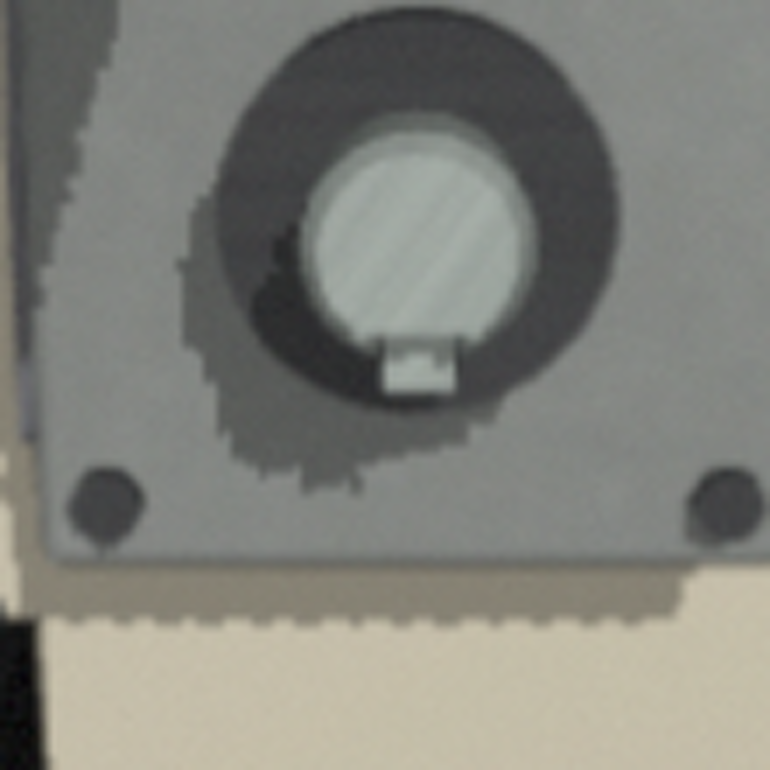

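The key is down in the slot, with its top at (419,368) in the crop. It is 74 px wide against 213 px for the 27 mm shaft face, so it sits below the shaft top as it should. Next is the pulley.

```bash
python3 -m creep '[{"wx":0,"wy":0,"wz":0,"dx":0.0237,"dy":-0.0397,"dz":0,"gripper":0},{"wx":0,"wy":0,"wz":0,"dx":0.0237,"dy":-0.0397,"dz":0,"gripper":0},{"wx":0,"wy":0,"wz":0,"dx":0.0237,"dy":-0.0397,"dz":0,"gripper":0},{"wx":0,"wy":0,"wz":0,"dx":0.0237,"dy":-0.0397,"dz":0,"gripper":0},{"wx":0,"wy":0,"wz":0,"dx":0.0237,"dy":-0.0397,"dz":0,"gripper":0},{"wx":0,"wy":0,"wz":0,"dx":0.0237,"dy":-0.0397,"dz":0,"gripper":0},{"wx":0,"wy":0,"wz":0,"dx":0,"dy":0,"dz":0,"gripper":0},{"wx":0,"wy":0,"wz":0,"dx":0,"dy":0,"dz":0,"gripper":0},{"wx":0,"wy":0,"wz":0,"dx":0,"dy":0,"dz":0,"gripper":0}]' 30;python3 snap.py wrist w15 190,100,330,240,5;python3 -c "
from h import *
print(robot.get_state()['joints'])
import pickle
s=pickle.load(open('pics/w14.pkl','rb'))"; python3 loc.py w14 .11 200 130 7 312 250 525 250 419 135 419 340; python3 loc.py w14 .078 200 130 7 217 210 620 210 
```

```text
time_s: 14.78
ee_pos: [0.4528, -0.2363, 0.2124]
tool_rot: [0.1, 3.14, 0.001]
ft_force: [-1.1, 0.8, -0.5]
width: 0.0914
14.775 [ 0.4528 -0.2363  0.2124] [0.0996 3.14   0.0007] [-1.1074  0.7502 -0.4888] [ 0.0604  0.0154 -0.0592] 0.09136240469707867
[-5.03555791e-01  2.19855726e-01  1.70920873e+00  3.55000964e-04
  1.21282867e+00 -2.01127742e+00]
[ 0.5776 -0.0191  0.11  ] tool [ 0.0303 -0.0125  0.1019]
[0.5794 0.0091 0.11  ] tool [0.0303 0.0157 0.1019]
[ 0.5632 -0.004   0.11  ] tool [0.0457 0.0017 0.1019]
[ 0.5907 -0.0057  0.11  ] tool [0.0181 0.0017 0.1019]
[ 0.5761 -0.0347  0.078 ] tool [ 0.0307 -0.0281  0.1339]
[0.58   0.0248 0.078 ] tool [0.0307 0.0315 0.1339]
```

View pics/w15c.png

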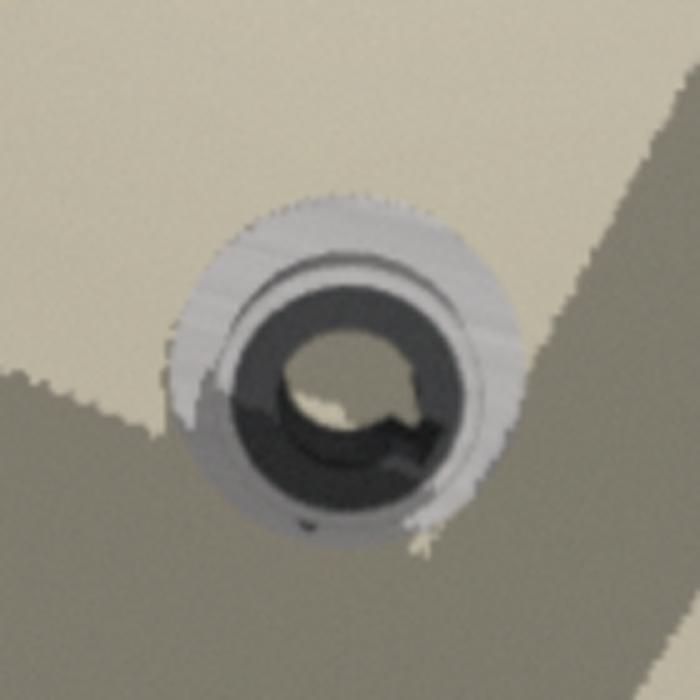

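```bash
python3 loc.py w15 .042 190 100 5 232 399 465 399 348.5 285 348.5 513 348.5 399; echo dot; python3 loc.py w15 .016 190 100 5 308 525 347 370; python3 - <<'E'
from h import *
im=cv2.imread("pics/w15.png");cv2.imwrite("pics/w15d.png",cv2.convertScaleAbs(cv2.resize(im[150:212,230:292],None,fx=9,fy=9,interpolation=2),alpha=3,beta=-60))
E
```

```text
[ 0.4499 -0.2618  0.042 ] tool [ 0.0013 -0.0258  0.1704]
[ 0.4534 -0.2071  0.042 ] tool [0.0013 0.029  0.1704]
[ 0.4247 -0.2328  0.042 ] tool [0.0283 0.0016 0.1704]
[ 0.4796 -0.2363  0.042 ] tool [-0.0268  0.0016  0.1704]
[ 0.4517 -0.2345  0.042 ] tool [0.0013 0.0016 0.1704]
dot
[ 0.4903 -0.2474  0.016 ] tool [-0.0381 -0.0088  0.1964]
[ 0.4501 -0.2347  0.016 ] tool [0.0028 0.0013 0.1964]
```

View pics/w15d.png

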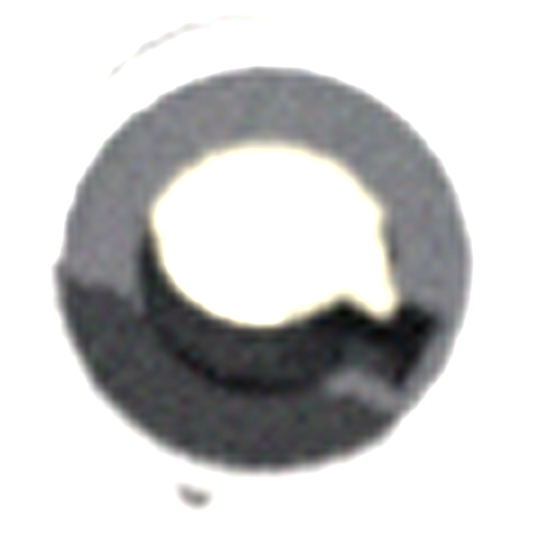

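```bash
python3 - <<'E'
from h import *
import pickle
s=pickle.load(open("pics/w15.pkl","rb"))
im=cv2.imread("pics/w15.png")
# rectified top-down warp of z=.042 plane about boss centre, world axes: x down? -> x up,y left
c=np.array([.4517,-.2345]);N=560;k=N/.064
uu=np.zeros((N,N),np.float32);vv=uu.copy()
for i in range(N):
    for j in range(N):
        pass
j,i=np.meshgrid(np.arange(N),np.arange(N))
P=np.stack([c[0]-(i-N/2)/k,c[1]-(j-N/2)/k,np.full(i.shape,.042)],-1)
C=robot.calibration("wrist");K=C["intrinsics"];Rt=R.from_rotvec(s["tool_rot"]).as_matrix();M=C["mount"]
q=((P-s["ee_pos"])@Rt-M[:3,3])@M[:3,:3]
h=np.hypot(q[...,0],q[...,1]);r=np.arctan2(h,q[...,2])
w=cv2.remap(im,(K[0,2]+K[0,0]*r*q[...,0]/h).astype(np.float32),(K[1,2]+K[1,1]*r*q[...,1]/h).astype(np.float32),cv2.INTER_CUBIC)
w=cv2.convertScaleAbs(w,alpha=3,beta=-60)
for rad in(16.8,23.5,27):cv2.circle(w,(N//2,N//2),int(rad*k/1000),(0,0,255),1)
for a in(.9,1.0,1.1,1.2):
    cv2.line(w,(N//2,N//2),(int(N/2-np.sin(a)*.03*k),int(N/2-np.cos(a)*.03*k)),(0,255,0) if a!=1.1 else (255,0,255),1)
cv2.imwrite("pics/w15w.png",w)
E
```

```text
(no output)
```

View pics/w15w.png

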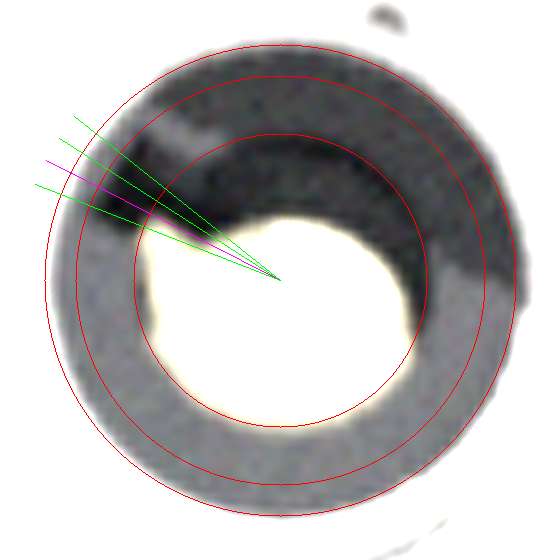

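```bash
python3 -m creep '[{"wx":0,"wy":0,"wz":0,"dx":0.001,"dy":0,"dz":0.05,"gripper":0},{"wx":0,"wy":0,"wz":0,"dx":0,"dy":0,"dz":0.05,"gripper":0},{"wx":0,"wy":0,"wz":0,"dx":0,"dy":0,"dz":0.045,"gripper":0},{"wx":0,"wy":0,"wz":0,"dx":0,"dy":0,"dz":0,"gripper":0},{"wx":0,"wy":0,"wz":0,"dx":0,"dy":0,"dz":0,"gripper":0}]' 5;python3 snap.py wrist w16
```

```text
time_s: 15.45
ee_pos: [0.4528, -0.2373, 0.0689]
tool_rot: [0.1, 3.138, -0.002]
ft_force: [1.2, -0.3, 0.7]
width: 0.091
15.45 [ 0.4528 -0.2373  0.0689] [ 0.1003  3.1377 -0.0016] [ 1.2067 -0.348   0.708 ] [ 0.0365  0.0008 -0.0044] 0.09104698855553417
```

View pics/w16.png

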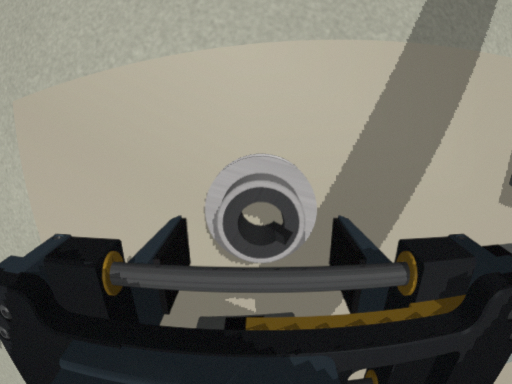

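```bash
python3 -c "
from h import *
im=cv2.imread('pics/w16.png');cv2.imwrite('pics/w16c.png',cv2.convertScaleAbs(cv2.resize(im[145:270,195:325],None,fx=5,fy=4.5,interpolation=2) if 0 else cv2.resize(im[145:270,195:325],None,fx=4.5,fy=4.5,interpolation=2),alpha=2,beta=-20))"
```

```text
(no output)
```

View pics/w16c.png

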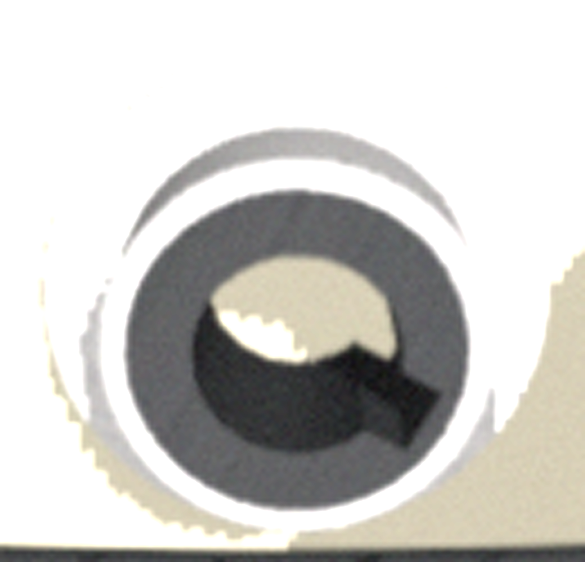

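```bash
cat > nang.py <<'E'
import sys
E
python3 - <<'E'
from h import *
import pickle
s=pickle.load(open("pics/w16.pkl","rb"));T=R.from_rotvec(s["tool_rot"]).as_matrix()
f=lambda u,v:plane("wrist",195+u/4.5,145+v/4.5,.042,s)
L,Rr,t,b=f(127,350),f(470,350),f(298,190),f(298,510)
c=np.array([(L[0]+Rr[0])/2,(L[1]+Rr[1])/2,.042]);
# full circle fit
print("diam",np.linalg.norm(L-Rr),np.linalg.norm(t-b))
tt=T.T@(t-s["ee_pos"]);bb=T.T@(b-s["ee_pos"]);ll=T.T@(L-s["ee_pos"]);rr=T.T@(Rr-s["ee_pos"])
ct=np.array([(tt[0]+bb[0])/2,(ll[1]+rr[1])/2,tt[2]]);print("centre tool",ct)
cw=s["ee_pos"]+T@ct;print(cw)
A,B=f(442,402),f(410,447)
for p in(A,B,(A+B)/2):
    d=p-cw;print(np.hypot(*d[:2]),np.arctan2(d[1],d[0]))
d=A-B;print(np.linalg.norm(d),"perp ang",np.arctan2(-d[0],d[1]))
E
```

```text
diam 0.05435131468807882 0.054552198765714696
centre tool [0.00155092 0.00266855 0.02684601]
[ 0.45148213 -0.23456408  0.04206239]
0.024329788346942053 1.1814143645147155
0.02402633235506848 0.792349450180253
0.023722035692027035 0.9881183196773997
0.009352357210414884 perp ang 0.9550415318156862
```

```bash
python3 -m creep '[{"wx":0,"wy":0,"wz":0,"dx":0.0015,"dy":0.0008,"dz":0.03,"gripper":0},{"wx":0,"wy":0,"wz":0,"dx":0,"dy":0,"dz":0.016,"gripper":0},{"wx":0,"wy":0,"wz":0,"dx":0,"dy":0,"dz":0,"gripper":0},{"wx":0,"wy":0,"wz":0,"dx":0,"dy":0,"dz":0,"gripper":60}]' 5; python3 -m creep '[{"wx":0,"wy":0,"wz":0,"dx":0,"dy":0,"dz":0.001,"gripper":100},{"wx":0,"wy":0,"wz":0,"dx":0,"dy":0,"dz":0,"gripper":100},{"wx":0,"wy":0,"wz":0,"dx":0,"dy":0,"dz":0,"gripper":255},{"wx":0,"wy":0,"wz":0,"dx":0,"dy":0,"dz":0,"gripper":255}]' 5;python3 snap.py wrist w17
```

```text
time_s: 16.0
ee_pos: [0.4512, -0.2368, 0.0232]
tool_rot: [0.102, 3.137, -0.002]
ft_force: [-0.6, 0.8, 0.1]
width: 0.0839
time_s: 16.5
ee_pos: [0.4503, -0.2363, 0.0211]
tool_rot: [0.102, 3.139, -0.0]
ft_force: [-0.3, 1.5, 5.9]
width: 0.0641
16.5 [ 0.4503 -0.2363  0.0211] [ 0.1018  3.139  -0.0004] [-0.2623  1.4503  5.8962] [0.2008 0.0163 0.0025] 0.06412146611858888
```

View pics/w17.png

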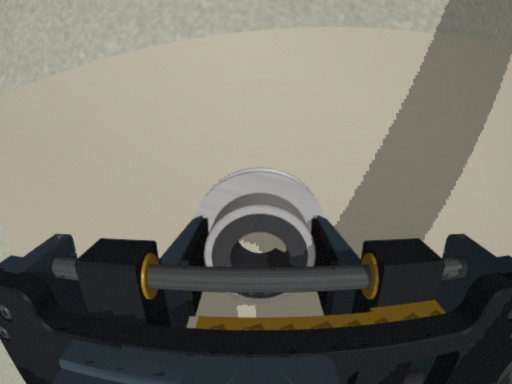

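```bash
python3 -m creep '[{"wx":0,"wy":0,"wz":0,"dx":0,"dy":0,"dz":0,"gripper":255},{"wx":0,"wy":0,"wz":0,"dx":0,"dy":0,"dz":0,"gripper":255},{"wx":0,"wy":0,"wz":0,"dx":0,"dy":0,"dz":-0.02,"gripper":255},{"wx":0,"wy":0,"wz":0,"dx":0,"dy":0,"dz":-0.05,"gripper":255},{"wx":0,"wy":0,"wz":0,"dx":0,"dy":0,"dz":-0.06,"gripper":255},{"wx":0,"wy":0,"wz":0,"dx":0,"dy":0,"dz":-0.03,"gripper":255},{"wx":0,"wy":0,"wz":0,"dx":0,"dy":0,"dz":0,"gripper":255},{"wx":0,"wy":0,"wz":0,"dx":0,"dy":0,"dz":0,"gripper":255},{"wx":0,"wy":0,"wz":0,"dx":0,"dy":0,"dz":0,"gripper":255}]' 45;python3 snap.py wrist w18;python3 snap.py scene s18 
```

```text
time_s: 17.68
ee_pos: [0.4486, -0.2355, 0.178]
tool_rot: [-0.102, -3.135, -0.004]
ft_force: [-0.5, 0.1, -6.1]
width: 0.0633
17.675 [ 0.4486 -0.2355  0.178 ] [-0.1017 -3.1353 -0.0039] [-0.453   0.1344 -6.1013] [ 0.0194 -0.004   0.0353] 0.06327556481023565
17.725 [ 0.4489 -0.2356  0.1784] [-0.1017 -3.1361 -0.0032] [ 0.4697 -0.6607 -6.2111] [-0.0055  0.0608 -0.0409] 0.06295108649224193
```

View pics/w18.png

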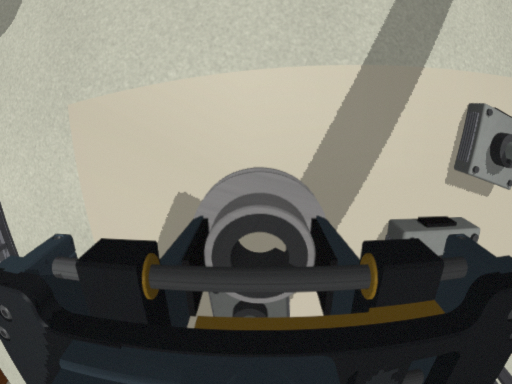

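View pics/s18.png

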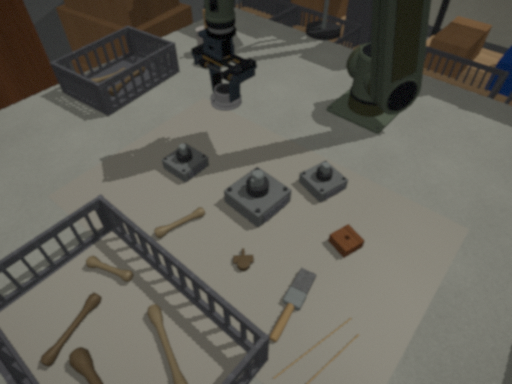

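```bash
python3 -m creep '[{"wx":0,"wy":0,"wz":0,"dx":-0.0191,"dy":0.0397,"dz":0,"gripper":255},{"wx":0,"wy":0,"wz":0,"dx":-0.0191,"dy":0.0397,"dz":0,"gripper":255},{"wx":0,"wy":0,"wz":0,"dx":-0.0191,"dy":0.0397,"dz":0,"gripper":255},{"wx":0,"wy":0,"wz":0,"dx":-0.0191,"dy":0.0397,"dz":0,"gripper":255},{"wx":0,"wy":0,"wz":0,"dx":-0.0191,"dy":0.0397,"dz":0,"gripper":255},{"wx":0,"wy":0,"wz":0,"dx":-0.019,"dy":0.0395,"dz":0,"gripper":255},{"wx":0,"wy":0,"wz":0.174,"dx":0,"dy":0,"dz":0,"gripper":255},{"wx":0,"wy":0,"wz":0.174,"dx":0,"dy":0,"dz":0,"gripper":255},{"wx":0,"wy":0,"wz":0.174,"dx":0,"dy":0,"dz":0,"gripper":255},{"wx":0,"wy":0,"wz":0.174,"dx":0,"dy":0,"dz":0,"gripper":255},{"wx":0,"wy":0,"wz":0.174,"dx":0,"dy":0,"dz":0,"gripper":255},{"wx":0,"wy":0,"wz":0.175,"dx":0,"dy":0,"dz":0,"gripper":255}]' 45; python3 -m creep '[{"wx":0,"wy":0,"wz":0,"dx":0,"dy":0,"dz":0,"gripper":255},{"wx":0,"wy":0,"wz":0,"dx":0,"dy":0,"dz":0,"gripper":255},{"wx":0,"wy":0,"wz":0,"dx":0,"dy":0,"dz":0,"gripper":255}]' 45;python3 snap.py wrist w19;python3 -c "
from h import *
s=robot.get_state();T=R.from_rotvec(s['tool_rot']).as_matrix();print(T,s['ee_pos'],np.arctan2(-T[1,0],-T[0,0]))"
```

```text
time_s: 19.27
ee_pos: [0.5792, -0.0061, 0.1794]
tool_rot: [-1.662, -2.664, 0.001]
ft_force: [-0.2, 0.6, -5.7]
width: 0.0633
time_s: 19.65
ee_pos: [0.5795, -0.0061, 0.1803]
tool_rot: [-1.653, -2.671, 0.0]
ft_force: [0.1, -0.8, -7.0]
width: 0.0634
19.65 [ 0.5795 -0.0061  0.1803] [-1.6531 -2.671   0.0002] [ 0.0637 -0.8179 -6.9832] [-0.062  -0.0056  0.0012] 0.06341769047703615
[[-4.45730310e-01  8.95167287e-01 -1.33833265e-04]
 [ 8.95167286e-01  4.45730324e-01  9.52918667e-05]
 [ 1.44955707e-04 -7.73286876e-05 -9.99999987e-01]] [ 0.57956099 -0.00613598  0.18041692] -1.1088063894341194
```

View pics/w19.png

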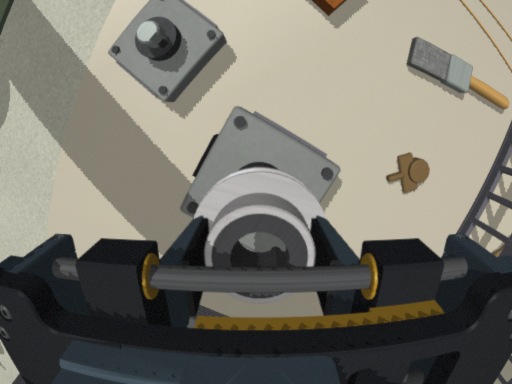

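```bash
python3 -m creep '[{"wx":0,"wy":0,"wz":0,"dx":0.0009,"dy":-0.0007,"dz":0.02,"gripper":255},{"wx":0,"wy":0,"wz":0,"dx":0,"dy":0,"dz":0.02,"gripper":255},{"wx":0,"wy":0,"wz":0,"dx":0,"dy":0,"dz":0.004,"gripper":255},{"wx":0,"wy":0,"wz":0,"dx":0,"dy":0,"dz":0,"gripper":255},{"wx":0,"wy":0,"wz":0,"dx":0,"dy":0,"dz":0,"gripper":255}]' 45;python3 snap.py wrist w20;python3 snap.py scene s20 190,130,330,250,5;python3 -c "
from h import *
im=cv2.imread('pics/w20.png');cv2.imwrite('pics/w20c.png',cv2.convertScaleAbs(cv2.resize(im[185:275,195:330],None,fx=5.5,fy=5.5,interpolation=2),alpha=1.8))"
```

```text
time_s: 20.32
ee_pos: [0.5793, -0.0056, 0.1376]
tool_rot: [1.654, 2.669, 0.002]
ft_force: [-0.0, 0.4, -5.5]
width: 0.063
20.325 [ 0.5793 -0.0056  0.1376] [1.654  2.6688 0.0018] [-0.0497  0.3539 -5.4619] [-0.0886 -0.026   0.0391] 0.06296358326643717
20.375 [ 0.5792 -0.0056  0.1375] [1.654  2.6689 0.0017] [ 0.4385  0.1374 -5.5744] [-0.0597  0.0601  0.0195] 0.06337576548539939
```

View pics/w20c.png

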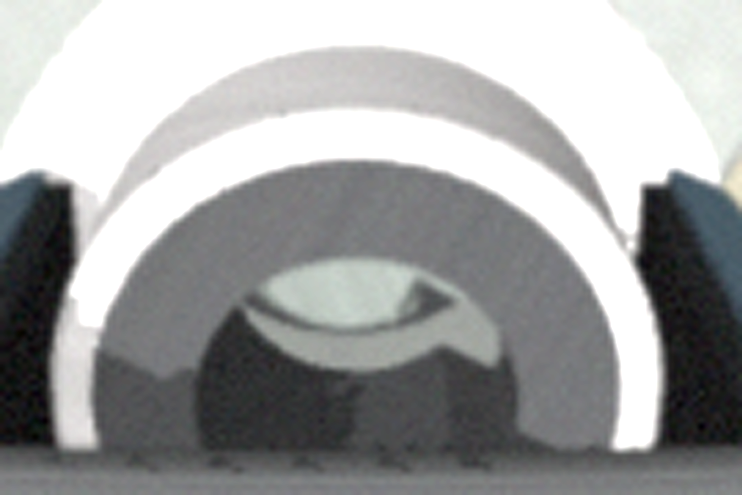

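View pics/s20c.png

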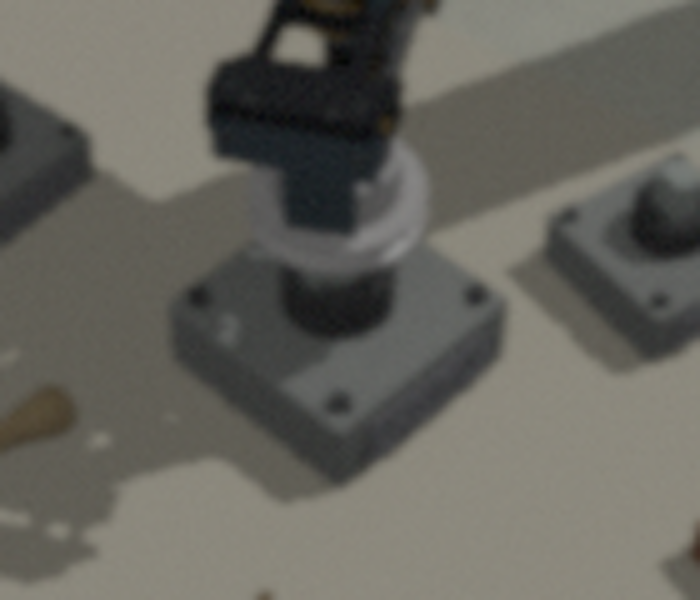

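```bash
python3 -m creep '[{"wx":0,"wy":0,"wz":0,"dx":0,"dy":0,"dz":0.004,"gripper":255},{"wx":0,"wy":0,"wz":0,"dx":0,"dy":0,"dz":0.002,"gripper":255},{"wx":0,"wy":0,"wz":0,"dx":0,"dy":0,"dz":0,"gripper":255},{"wx":0,"wy":0,"wz":0,"dx":0,"dy":0,"dz":0,"gripper":255}]' 45;python3 -m creep '[{"wx":0,"wy":0,"wz":0,"dx":0,"dy":0,"dz":0.0015,"gripper":255},{"wx":0,"wy":0,"wz":0,"dx":0,"dy":0,"dz":0,"gripper":255}]' 45;python3 -m creep '[{"wx":0,"wy":0,"wz":0,"dx":0,"dy":0,"dz":0.001,"gripper":255},{"wx":0,"wy":0,"wz":0,"dx":0,"dy":0,"dz":0,"gripper":255}]' 45; python3 snap.py wrist w21;python3 -c "
from h import *
im=cv2.imread('pics/w21.png');cv2.imwrite('pics/w21c.png',cv2.convertScaleAbs(cv2.resize(im[185:275,195:330],None,fx=5.5,fy=5.5,interpolation=2),alpha=1.8))"
```

```text
time_s: 20.92
ee_pos: [0.5786, -0.0056, 0.1305]
tool_rot: [1.655, 2.67, 0.0]
ft_force: [0.7, 0.7, -5.4]
width: 0.0633
time_s: 21.18
ee_pos: [0.5785, -0.0056, 0.1289]
tool_rot: [-1.655, -2.67, 0.0]
ft_force: [-0.4, 0.2, -5.3]
width: 0.0632
time_s: 21.42
ee_pos: [0.5785, -0.0056, 0.128]
tool_rot: [-1.655, -2.67, -0.0]
ft_force: [-0.8, 0.2, -5.8]
width: 0.0634
21.425 [ 0.5785 -0.0056  0.128 ] [-1.6551 -2.6701 -0.    ] [-0.7924  0.2163 -5.8429] [-0.0353  0.0292 -0.0132] 0.06340547473730357
```

View pics/w21c.png

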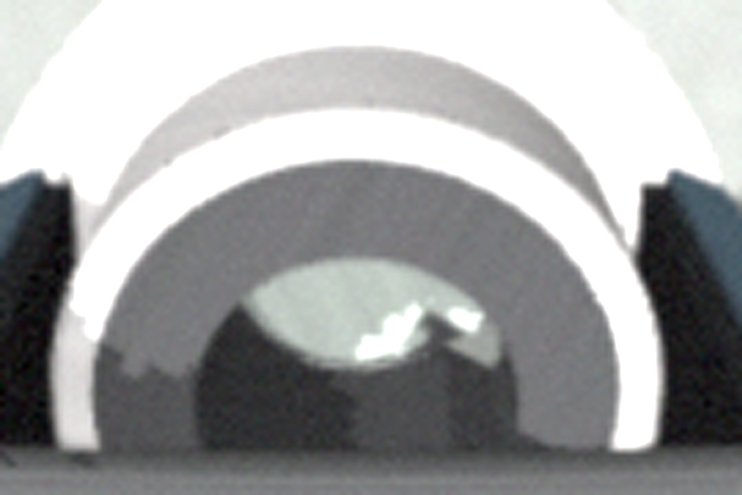

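```bash
python3 -m creep '[{"wx":0,"wy":0,"wz":0,"dx":0,"dy":0,"dz":0.001,"gripper":255},{"wx":0,"wy":0,"wz":0,"dx":0,"dy":0,"dz":0,"gripper":255}]' 45;python3 -m creep '[{"wx":0,"wy":0,"wz":0,"dx":0,"dy":0,"dz":0.001,"gripper":255},{"wx":0,"wy":0,"wz":0,"dx":0,"dy":0,"dz":0,"gripper":255}]' 45;python3 -m creep '[{"wx":0,"wy":0,"wz":0,"dx":0,"dy":0,"dz":0.001,"gripper":255},{"wx":0,"wy":0,"wz":0,"dx":0,"dy":0,"dz":0,"gripper":255}]' 45; python3 snap.py wrist w22;python3 -c "
from h import *
im=cv2.imread('pics/w22.png');cv2.imwrite('pics/w22c.png',cv2.convertScaleAbs(cv2.resize(im[185:275,195:330],None,fx=5.5,fy=5.5,interpolation=2),alpha=1.8))"
```

```text
time_s: 21.72
ee_pos: [0.5785, -0.0056, 0.127]
tool_rot: [-1.655, -2.67, 0.0]
ft_force: [0.4, -0.6, -5.9]
width: 0.0634
time_s: 21.98
ee_pos: [0.5785, -0.0056, 0.1259]
tool_rot: [-1.655, -2.67, 0.0]
ft_force: [-0.3, 0.3, -5.3]
width: 0.0637
time_s: 22.22
ee_pos: [0.5785, -0.0056, 0.1249]
tool_rot: [-1.655, -2.67, 0.0]
ft_force: [0.0, 0.5, -5.7]
width: 0.0635
22.225 [ 0.5785 -0.0056  0.1249] [-1.655 -2.67   0.   ] [ 0.0361  0.5366 -5.6685] [-0.0778  0.0499  0.0067] 0.06352605665812379
```

View pics/w22c.png

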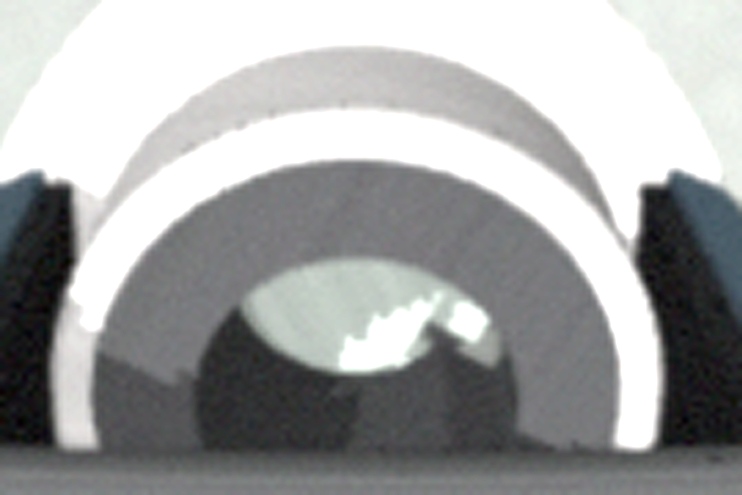

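```bash
python3 -m creep '[{"wx":0,"wy":0,"wz":0,"dx":0,"dy":0,"dz":0.001,"gripper":255},{"wx":0,"wy":0,"wz":0,"dx":0,"dy":0,"dz":0.001,"gripper":255},{"wx":0,"wy":0,"wz":0,"dx":0,"dy":0,"dz":0,"gripper":255}]' 45;python3 -m creep '[{"wx":0,"wy":0,"wz":0,"dx":0,"dy":0,"dz":0.001,"gripper":255},{"wx":0,"wy":0,"wz":0,"dx":0,"dy":0,"dz":0,"gripper":255}]' 45;python3 -m creep '[{"wx":0,"wy":0,"wz":0,"dx":0,"dy":0,"dz":0.001,"gripper":255},{"wx":0,"wy":0,"wz":0,"dx":0,"dy":0,"dz":0,"gripper":255}]' 45; python3 -m creep '[{"wx":0,"wy":0,"wz":0,"dx":0,"dy":0,"dz":0.0007,"gripper":255},{"wx":0,"wy":0,"wz":0,"dx":0,"dy":0,"dz":0,"gripper":255}]' 45
```

```text
time_s: 22.65
ee_pos: [0.5784, -0.0056, 0.1229]
tool_rot: [-1.655, -2.67, 0.0]
ft_force: [0.1, -0.8, -5.5]
width: 0.0629
time_s: 22.9
ee_pos: [0.5785, -0.0056, 0.1219]
tool_rot: [-1.655, -2.67, 0.0]
ft_force: [0.4, 0.8, -6.5]
width: 0.0633
time_s: 23.15
ee_pos: [0.5785, -0.0056, 0.121]
tool_rot: [-1.655, -2.67, 0.0]
ft_force: [-0.2, 0.2, -5.2]
width: 0.0633
time_s: 23.4
ee_pos: [0.5785, -0.0056, 0.1203]
tool_rot: [-1.655, -2.67, -0.0]
ft_force: [-0.2, 0.4, -5.7]
width: 0.0629
```

```bash
python3 -m creep '[{"wx":0,"wy":0,"wz":0,"dx":0,"dy":0,"dz":0.0007,"gripper":255},{"wx":0,"wy":0,"wz":0,"dx":0,"dy":0,"dz":0,"gripper":255}]' 45;python3 -m creep '[{"wx":0,"wy":0,"wz":0,"dx":0,"dy":0,"dz":0.0007,"gripper":255},{"wx":0,"wy":0,"wz":0,"dx":0,"dy":0,"dz":0,"gripper":255}]' 45; python3 snap.py wrist w23;python3 -c "
from h import *
im=cv2.imread('pics/w23.png');cv2.imwrite('pics/w23c.png',cv2.convertScaleAbs(cv2.resize(im[185:275,195:330],None,fx=5.5,fy=5.5,interpolation=2),alpha=1.8))"
```

```text
time_s: 23.65
ee_pos: [0.5785, -0.0056, 0.1196]
tool_rot: [-1.655, -2.67, -0.0]
ft_force: [-0.3, -0.3, -6.3]
width: 0.0633
time_s: 23.9
ee_pos: [0.5785, -0.0056, 0.1189]
tool_rot: [-1.655, -2.67, -0.0]
ft_force: [-0.5, 0.2, -6.2]
width: 0.0633
23.9 [ 0.5785 -0.0056  0.1189] [-1.6551 -2.67   -0.    ] [-0.5317  0.2232 -6.2038] [-0.0459 -0.0382  0.0385] 0.06328966154981075
```

View pics/w23c.png

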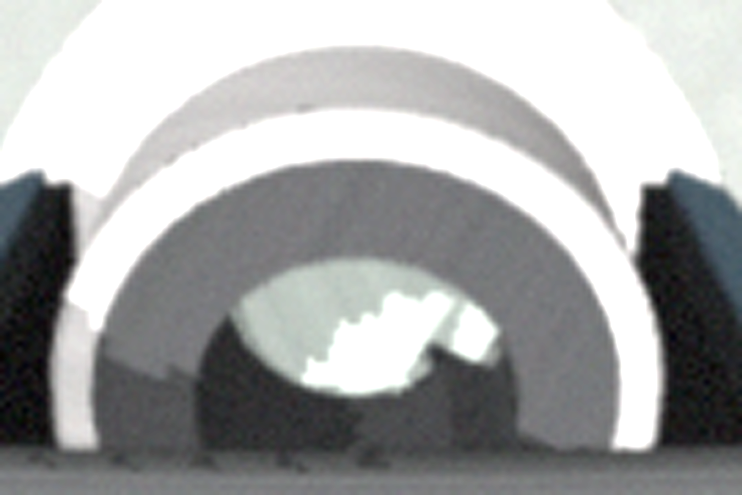

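```bash
for k in 1; do python3 -m creep '[{"wx":0,"wy":0,"wz":0,"dx":0,"dy":0,"dz":0.001,"gripper":255},{"wx":0,"wy":0,"wz":0,"dx":0,"dy":0,"dz":0,"gripper":255}]' 45; done; python3 -m creep '[{"wx":0,"wy":0,"wz":0,"dx":0,"dy":0,"dz":0.001,"gripper":255},{"wx":0,"wy":0,"wz":0,"dx":0,"dy":0,"dz":0,"gripper":255}]' 45;python3 -m creep '[{"wx":0,"wy":0,"wz":0,"dx":0,"dy":0,"dz":0.001,"gripper":255},{"wx":0,"wy":0,"wz":0,"dx":0,"dy":0,"dz":0,"gripper":255}]' 45
```

```text
time_s: 24.2
ee_pos: [0.5785, -0.0056, 0.1178]
tool_rot: [-1.655, -2.67, 0.0]
ft_force: [0.7, 0.2, -7.0]
width: 0.0635
time_s: 24.45
ee_pos: [0.5785, -0.0056, 0.1168]
tool_rot: [-1.655, -2.67, 0.0]
ft_force: [-0.1, -0.0, -5.7]
width: 0.0634
time_s: 24.7
ee_pos: [0.5785, -0.0056, 0.1158]
tool_rot: [-1.655, -2.67, 0.0]
ft_force: [0.2, 0.7, -5.4]
width: 0.0631
```

```bash
python3 -m creep '[{"wx":0,"wy":0,"wz":0,"dx":0,"dy":0,"dz":0.0015,"gripper":255},{"wx":0,"wy":0,"wz":0,"dx":0,"dy":0,"dz":0.0015,"gripper":255},{"wx":0,"wy":0,"wz":0,"dx":0,"dy":0,"dz":0,"gripper":255}]' 45;python3 -m creep '[{"wx":0,"wy":0,"wz":0,"dx":0,"dy":0,"dz":0.002,"gripper":255},{"wx":0,"wy":0,"wz":0,"dx":0,"dy":0,"dz":0.002,"gripper":255},{"wx":0,"wy":0,"wz":0,"dx":0,"dy":0,"dz":0,"gripper":255}]' 45
```

```text
time_s: 25.08
ee_pos: [0.5784, -0.0056, 0.1127]
tool_rot: [-1.655, -2.67, 0.0]
ft_force: [-0.7, -0.3, -5.4]
width: 0.0631
time_s: 25.45
ee_pos: [0.5783, -0.0056, 0.1087]
tool_rot: [-1.655, -2.67, 0.0]
ft_force: [0.9, -0.0, -5.8]
width: 0.0631
```

```bash
python3 -m creep '[{"wx":0,"wy":0,"wz":0,"dx":0,"dy":0,"dz":0.002,"gripper":255},{"wx":0,"wy":0,"wz":0,"dx":0,"dy":0,"dz":0.002,"gripper":255},{"wx":0,"wy":0,"wz":0,"dx":0,"dy":0,"dz":0.002,"gripper":255},{"wx":0,"wy":0,"wz":0,"dx":0,"dy":0,"dz":0,"gripper":255}]' 45;python3 -m creep '[{"wx":0,"wy":0,"wz":0,"dx":0,"dy":0,"dz":0.001,"gripper":255},{"wx":0,"wy":0,"wz":0,"dx":0,"dy":0,"dz":0.001,"gripper":255},{"wx":0,"wy":0,"wz":0,"dx":0,"dy":0,"dz":0,"gripper":255}]' 45; python3 -m creep '[{"wx":0,"wy":0,"wz":0,"dx":0,"dy":0,"dz":0.001,"gripper":255},{"wx":0,"wy":0,"wz":0,"dx":0,"dy":0,"dz":0,"gripper":255},{"wx":0,"wy":0,"wz":0,"dx":0,"dy":0,"dz":0,"gripper":255}]' 45; python3 -m creep '[{"wx":0,"wy":0,"wz":0,"dx":0,"dy":0,"dz":0.0005,"gripper":255},{"wx":0,"wy":0,"wz":0,"dx":0,"dy":0,"dz":0,"gripper":255},{"wx":0,"wy":0,"wz":0,"dx":0,"dy":0,"dz":0,"gripper":255}]' 45
```

```text
time_s: 25.95
ee_pos: [0.5784, -0.0056, 0.1027]
tool_rot: [-1.655, -2.67, 0.0]
ft_force: [-0.2, -0.2, -6.0]
width: 0.0629
time_s: 26.32
ee_pos: [0.5785, -0.0056, 0.1009]
tool_rot: [-1.655, -2.67, 0.0]
ft_force: [0.1, 0.6, -6.5]
width: 0.0633
time_s: 26.7
ee_pos: [0.5786, -0.0056, 0.0999]
tool_rot: [1.655, 2.67, 0.0]
ft_force: [-0.1, 0.3, -5.7]
width: 0.0635
time_s: 27.08
ee_pos: [0.5786, -0.0056, 0.0994]
tool_rot: [-1.655, -2.67, -0.0]
ft_force: [-1.4, 0.0, -5.9]
width: 0.0633
```

```bash
python3 -m creep '[{"wx":0,"wy":0,"wz":0,"dx":0,"dy":0,"dz":0.0005,"gripper":255},{"wx":0,"wy":0,"wz":0,"dx":0,"dy":0,"dz":0,"gripper":255}]' 45; python3 -m creep '[{"wx":0,"wy":0,"wz":0,"dx":0,"dy":0,"dz":0.0004,"gripper":255},{"wx":0,"wy":0,"wz":0,"dx":0,"dy":0,"dz":0,"gripper":255}]' 45;python3 -m creep '[{"wx":0,"wy":0,"wz":0,"dx":0,"dy":0,"dz":0.0004,"gripper":255},{"wx":0,"wy":0,"wz":0,"dx":0,"dy":0,"dz":0,"gripper":255}]' 45
```

```text
time_s: 27.32
ee_pos: [0.5786, -0.0056, 0.0992]
tool_rot: [1.655, 2.67, 0.0]
ft_force: [0.0, 0.7, -4.8]
width: 0.0632
time_s: 27.58
ee_pos: [0.5786, -0.0056, 0.0991]
tool_rot: [1.655, 2.67, 0.001]
ft_force: [-2.6, 0.2, -0.3]
width: 0.0632
time_s: 27.82
ee_pos: [0.5786, -0.0056, 0.0991]
tool_rot: [1.655, 2.67, 0.001]
ft_force: [-3.8, 0.9, 4.9]
width: 0.0633
```

The pulley reached the seat with about 10 N of push. I'll let go and look.

```bash
python3 -m creep '[{"wx":0,"wy":0,"wz":0,"dx":0,"dy":0,"dz":0,"gripper":40},{"wx":0,"wy":0,"wz":0,"dx":0,"dy":0,"dz":0,"gripper":0},{"wx":0,"wy":0,"wz":0,"dx":0,"dy":0,"dz":0,"gripper":0},{"wx":0,"wy":0,"wz":0,"dx":0,"dy":0,"dz":0,"gripper":0}]' 45;python3 snap.py wrist w24; python3 -m creep '[{"wx":0,"wy":0,"wz":0,"dx":0,"dy":0,"dz":-0.03,"gripper":0},{"wx":0,"wy":0,"wz":0,"dx":0,"dy":0,"dz":-0.05,"gripper":0},{"wx":0,"wy":0,"wz":0,"dx":0,"dy":0,"dz":-0.03,"gripper":0},{"wx":0,"wy":0,"wz":0,"dx":0,"dy":0,"dz":0,"gripper":0},{"wx":0,"wy":0,"wz":0,"dx":0,"dy":0,"dz":0,"gripper":0}]' 45;python3 snap.py wrist w25 195,100,325,230,5; python3 snap.py scene s25 190,130,330,250,5
```

```text
time_s: 28.32
ee_pos: [0.5787, -0.0056, 0.098]
tool_rot: [1.655, 2.67, 0.0]
ft_force: [-0.4, 0.3, -0.1]
width: 0.0907
28.325 [ 0.5787 -0.0056  0.098 ] [1.6552 2.6701 0.0003] [-0.369   0.2588 -0.0829] [-0.0528  0.0431  0.0058] 0.09066260067160882
time_s: 29.0
ee_pos: [0.5778, -0.0056, 0.2068]
tool_rot: [-1.654, -2.669, 0.002]
ft_force: [0.6, -0.4, 0.2]
width: 0.0913
29.0 [ 0.5778 -0.0056  0.2068] [-1.6541 -2.6686  0.0016] [ 0.6295 -0.3533  0.1852] [-0.0555  0.0026 -0.0093] 0.09127444723306061
29.05 [ 0.5776 -0.0056  0.2064] [-1.6536 -2.6679  0.0025] [ 0.6539  0.4975 -0.0065] [-0.0146  0.0158  0.    ] 0.09126877396329773
```

View pics/w25c.png

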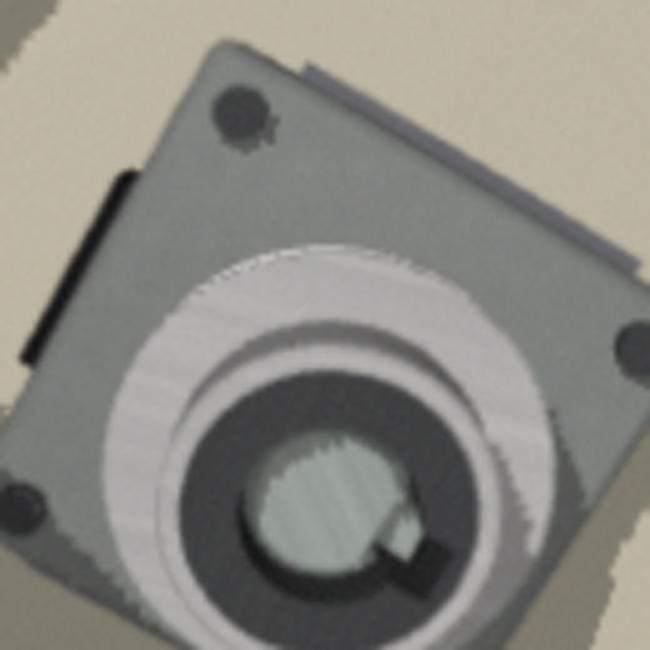

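View pics/s25c.png

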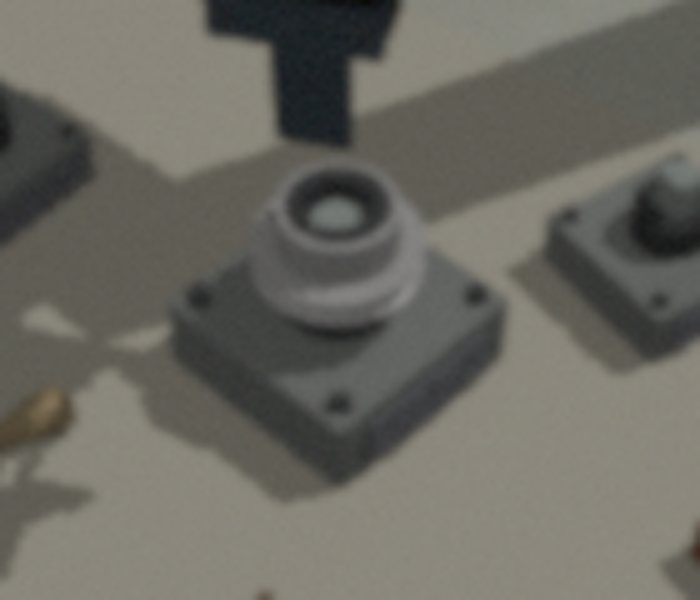

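```bash
for z in .120 .125; do python3 loc.py w25 $z 195 100 5 178 512 481 512; done; python3 snap.py top t25 200,150,320,270,6
```

```text
[ 0.5546 -0.0165  0.12  ] tool [ 0.0004 -0.0255  0.0869]
[0.6038 0.0079 0.12  ] tool [0.0004 0.0295 0.0868]
[ 0.5544 -0.0149  0.125 ] tool [ 0.002  -0.025   0.0819]
[0.6026 0.0091 0.125 ] tool [0.002  0.0289 0.0818]
29.1 [ 0.5776 -0.0056  0.2063] [-1.6536 -2.6676  0.0027] [ 1.0445 -0.4292 -0.6801] [-0.1321  0.0272  0.0028] 0.09138054488682262
```

View pics/t25.png

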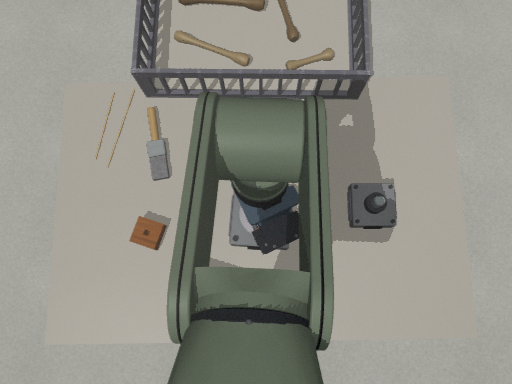

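```bash
python3 -m creep '[{"wx":0,"wy":0,"wz":0,"dx":0,"dy":0,"dz":0,"gripper":0},{"wx":0,"wy":0,"wz":0,"dx":0,"dy":0,"dz":0,"gripper":0}]'; python3 -c "
from workcell import robot
print(robot.hand_in())"
```

```text
time_s: 29.4
ee_pos: [0.5784, -0.0056, 0.2076]
tool_rot: [-1.655, -2.67, 0.001]
ft_force: [0.4, 0.6, -0.9]
width: 0.091
the job is handed in; nothing more can be done
None
```

I put the key in the 130 mm drive's slot and slid the pulley over shaft and key onto the collar. I then let go and handed the job in at 29.4 s; the hand-in gave no verdict.

**Key:** I lowered it about 4.5 mm into the pocket and released it, and it fell the rest. The wrist picture shows its top below the shaft's top. Its apparent width fits the fully-down height, but I did not measure that height directly.

**Pulley:** I read the keyway's angle from the wrist picture and turned the pulley about 1.04 rad before lowering it. It went over the key at the first try, so I did not have to rest it on the key and turn it to find the keyway.
- **Seating:** contact came at a tool height of 99.1 mm, against 21.1 mm when I gripped it on the bench. That 78.0 mm difference matches the collar height.
- **Force:** the highest push I read was about 11 N.
- **Last pictures:** the wrist view shows the key in the keyway and the scene view shows the pulley sitting flat. The gripper was open and about 0.1 m above the seated height, touching nothing.

**Disagreements:** the wrist camera read about 1.7 mm off sideways, which I corrected from the grips. The last top picture was no use as a check, because the arm covered the drive, both bones and the vertebra's place. The brush had not moved, and I saw no sign that the bones had been touched.

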